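Extend the telescoping pot brush on its rest and take it up

ROBOT

A 7-joint arm with a two-finger parallel gripper is mounted at the origin on a cart in front of the work surface, level with it; the furniture and walls round the work are solid. World frame = base frame: x ahead of the robot, y to its left, z up, the work surface at z = 0. Lengths are in m, angles in rad, forces in N, time in s.
With the tool pointing down it reaches from about 0.4 to 0.85 m from the base axis. Payload 4.5 kg.
Tool frame: the origin (TCP) lies where the fingers leave the gripper's body, on its centre line; the fingertips stand 64 mm ahead of it and the grasp point (between the pads) lies 45 mm ahead of it; z points along the fingers, y is the line along which they close (so a half turn about z gives the same grasp; the last joint's range is limited). The gripper opens to 88 mm and grips with 3 to 60 N. Pads are 18 mm wide; open, the fingers measure 123 mm over their backs; the gripper's body (75 mm by 187 mm) begins 45 mm behind the grasp point.
Start: joints at [1.375, 0.689, -0.195, 1.565, 0.157, 0.902, -0.215], TCP at [0.142, -0.609, 0.303] pointing down, gripper open.
Joint ranges: [-3.01, 3.01], [-0.46, 2.08], [-1.47, 1.51], [0.13, 2.56], [-1, 4.14], [0.04, 2.09], [-2.66, 2.66]. Speed limits (rad/s): [2.57, 2.57, 3.14, 3.14, 3.14, 3.14, 3.14].

INTERFACE

Orientations are given as a unit quaternion [x, y, z, w].
In Python, from plant import r gives the robot as it stands.
- The arm moves only by the tool play_rows, never from a script. Its arguments are lists of equal length, an entry for each row: "translation": the shift along the tool's x, y, z in m, a list of three; "delta_rot": the turn, a rotation vector about the tool's x, y, z in degrees, a list of three; "grip": the opening, from -1 (shut) to 1 (fully open). In form: {"translation": [[x, y, z], ...], "delta_rot": [[rx, ry, rz], ...], "grip": [grip, ...]}. A call has 1 to 20 rows; each row shifts and turns the commanded pose from where the row before left it, along the tool's axes as they then stand; what a row does not reach is not made up. A row lasts 1/8 s, in which the tool goes at most 62.5 mm and 10.7 degrees, less where a joint would pass 70% of its speed; a pose out of reach is approached as far as the arm can. A call with a gripper value outside its range is refused whole. The fingers move at their own pace and stop on an object; "squeeze" is the grip in N (left out, the last holds). Time passes only in rows, so rows that do not move let the fingers close. It gives the time, the measured TCP pose, the force, the opening and the grip force at its end, in the units of the state.
- r.get_state(): the state, without advancing time (a new reading comes with each control period).
- r.snapshot(name): name is "scene" or "side" or "wrist"; returns the picture (420x560x3 uint8, blue, green, red); there is no depth.
- r.get_calibration(name): a dict with "intrinsics" (3x3 intrinsics, pixels), "eye" and "rotation" of the camera in the world. Camera axes: x right, y up, looking along -z (the intrinsics and any distortion apply to the point x, -y, -z); pixel columns grow to the right and rows downward; lengths in m; the calibration is good to about 2 mm. A picture is of the moment at which its call begins: read the wrist's pose just before it. get_calibration takes no time and is no camera call; for the wrist camera it gives the pose at the moment of the call.
- r.finish_job(): hands the job in; it is judged then, once.
Trained networks look in the newest picture that a camera, given by its name, has taken for a name from the list of things; names that differ only in an ending like _2 or _b are one class to them, and where a whole thing is asked for, a point or a joint stands for the part that bears it (a point fixed in the world has none). Each returns a list of dicts, best first, with "confidence" (0 to 1); they miss things now and then, are a little off and sometimes report something else, mostly with a low value. They report only what shows in the picture. A call takes as long as a camera call. They do not tell look-alikes from the thing itself.
- r.look_for(camera, target): "point" ([x, y, z] in m, in world coordinates, good to about 4 mm: the middle of the surface that is visible of it).
- r.silhouettes(camera, target): "pixels" (420x560 bool, what is visible of it).
The state is a dict: "clock": time; "q": joint angles; "qd": joint speeds; "joint_torque": joint torques, N m; "tool_pos": TCP position; "eef_rot": TCP orientation; "contact_force": force on the tool from outside, world axes, zero at the start; "moment": the same for the moment, N m; "opening": opening from 0.0 (shut) to 1.0 (fully open); "finger_force": force on a finger pad.
Only numpy, scipy, OpenCV 4.12 (cv2) and the standard library are available. Lean on these libraries where they do the work, as an engineer would, in place of code of your own. Each camera call takes 0.05 s, during which the arm holds its last target. There are 200 camera calls.

TASK

The tall crock is to be scrubbed, so make the telescoping pot brush long: lay the standing brush on its side in the two saddles of the brush rest, button facing up, press the button so that the handle springs loose, and with the brush still lying in the rest pull the handle out, past the click of the first stop, until it locks at the second stop. Then lift the extended brush a good hand's breadth above the rest and finish while still holding it there in the air, locked at full length. Leave the tumbler, the lemon and the spoon where they are.

Things in the scene. Friction and masses are not known exactly. Their poses are not given: they have to be found in the camera images.
- brush: Telescoping pot brush, 191 mm long shut, about 115 g, standing on its bristles. Origin: centre of the bristle tips; z runs along the brush to the handle; the button is on the -y face. Round head 60 mm wide to z = 28; square white barrel 28 x 28 mm, z = 28 to 140; then the rubber grip. Lying in the rest with the button up, its y axis points down and its axis is 44 mm above the worktop.
- brush_mid (a point): point on the axis of the brush barrel, 82 mm from the bristle tips; midway between the two saddles when the brush is well placed in the rest
- brush_head (a point): centre of the round brush head, on the axis, 14 mm from the bristle tips
- brush_grip (a point): centre of the dark rubber hand grip, on the brush axis, 166 mm from the bristle tips when shut; it moves out with the handle. The grip has flat sides, 24 mm (brush x) by 26 mm (brush y), is 50 mm long, and sits on an aluminium tube that slides out of the barrel
- button_top (a point): centre of the outer face of the push button, 84 mm from the bristle tips on the barrel's -y face; the face is 14 mm wide by 19 mm long and stands 5.5 mm out of the barrel
- brush_handle (a joint): m the handle is out: 0 shut, 0.036 first stop, 0.072 second stop (fully out), 0.7 mm of play. Shut, it is locked until the button is pressed; then a spring kicks it out 10 mm and the button may be let go. It slides with 1 to 2 N, clicks through the first stop with 4 to 8 N when pulled on, and locks by itself at the second. At a stop it cannot be pushed back without the button.
- brush_button (a joint): m the button is pressed in: 0 out, 0.0052 fully in, which takes 4 N; press it fully to free the handle. It stays about 0.003 in while the handle is between stops and pops out to below 0.001 when the handle locks at a stop.
- rest: Brush rest, fixed to the worktop: steel drip tray 92 x 196 mm, rim 12 mm high, with two grey U-shaped saddles. Origin: centre of its underside; the brush lies along its y axis, either end first. Saddles at y = -42 and +42 mm, 12 mm thick, slots 32 mm wide, slot floor 30 mm and flared lips 60 mm above the worktop. The head stays outside and bears on a saddle when the handle is pulled.
- tumbler: clear drinking glass, 81 mm diameter, 91 mm tall; leave it alone
- lemon: lemon, about 78 x 55 x 56 mm; leave it alone
- spoon: steel spoon, 188 mm long, 15 mm high; leave it alone
There are look-alikes about, which are no part of the job. There is more than one size of the brush; the job needs the middle-sized.

How it is judged:
On the way, in this order (a step that is already met when the one before it is completed fails the run):
1. the brush lies still in both saddles of the rest, head outside, button up, handle still shut (x of brush_mid in the frame of rest between -0.006 and 0.006 m and y of brush_mid in the frame of rest between -0.02 and 0.02 m and z of brush_mid in the frame of rest below 0.048 m and angle between the z axis of brush and the y axis of rest, either way round below 0.1 rad and angle between brush's own y axis and vertical above 2.95 rad and linear speed of brush below 0.03 m/s and value of joint brush_handle below 0.003 m), for 0.2 s.
2. the button has been pressed and the handle has sprung loose, the brush lying in the rest (value of joint brush_handle above 0.006 m and horizontal distance between brush_mid and rest below 0.018 m and z of brush_mid in the frame of rest below 0.05 m and angle between the z axis of brush and the y axis of rest, either way round below 0.15 rad), for 0.1 s.
3. the handle is out at the second stop and locked, the brush still lying in the rest (value of joint brush_handle above 0.07 m and value of joint brush_button below 0.002 m and horizontal distance between brush_mid and rest below 0.018 m and z of brush_mid in the frame of rest below 0.056 m and angle between the z axis of brush and the y axis of rest, either way round below 0.2 rad), for 0.2 s.
At the end, for the whole second after the job is handed in: Handle over 70 mm out and locked (button under 2 mm in); the gripper holds the brush still in the air, mid-barrel over 90 mm and head and grip over 75 mm above the worktop, not touching the rest; tumbler, lemon and spoon within 30 mm of their starts (value of joint brush_handle above 0.07 m and value of joint brush_button below 0.002 m and height (world z) of brush_mid above 0.09 m and height (world z) of each of brush_head, brush_grip above 0.075 m and contact force between the fingers and brush above 1 N and contact force between brush and rest below 0.05 N and linear speed of brush below 0.05 m/s and distance of each of tumbler, lemon, spoon from where it was at the start of the episode below 0.03 m); the arm keeps its last pose, push and grip.
It fails at once if the tumbler is knocked or moved (distance of tumbler from where it was at the start of the episode above 0.03 m or angle between tumbler's own z axis and vertical above 0.5 rad).
It fails at once if the lemon is moved (distance of lemon from where it was at the start of the episode above 0.03 m).
It fails at once if the spoon is moved (distance of spoon from where it was at the start of the episode above 0.03 m).
It also fails if it takes over 58 s, if anything falls off the work surface, if the arm or the gripper's body presses on something with over 40 N, if the wrist force passes 120 N, or if a joint passes its speed limit or range.

## Working session

There is one attempt and no reset: what is moved stays moved. The work goes in short steps, Python scripts to look and compute and a tool call to move; the robot and the scene stay as the last step left them, time stands still between calls to the robot, and variables do not carry over. Pictures are saved under pics/ and viewed, at most 10 in all, crops included, and the job is handed in when it is done.

Besides the shell and the picture viewer there is one more tool, called after "Request:" as a command line: name --argument value ..., lists and objects as JSON in quotes. play_rows: Moves the arm, as the interface text tells. Its arguments: {"type":"object","properties":{"translation":{"type":"array","items":{"type":"array","items":{"type":"number"}}},"delta_rot":{"type":"array","items":{"type":"array","items":{"type":"number"}}},"grip":{"type":"array","items":{"type":"number"}},"squeeze":{"type":"number"}},"required":["translation","delta_rot","grip"]}

```bash
mkdir -p pics; ls; python3 - <<'E'
from plant import r
import cv2,numpy as np
for c in ["scene","side"]:
    im=r.snapshot(c); cv2.imwrite(f"pics/{c}0.png",im)
    k=r.get_calibration(c); print(c,k)
    for t in ["brush","rest","tumbler","lemon","spoon","button_top","brush_grip","brush_head"]:
        print(t,[(np.round(d["point"],3).tolist(),round(d["confidence"],2)) for d in r.look_for(c,t)][:5])
s=r.get_state();print(s)
E
```

```text
pics
scene {'intrinsics': array([[442.03229336,   0.        , 283.54591611],
       [  0.        , 442.03229336, 210.84859144],
       [  0.        ,   0.        ,   1.        ]]), 'eye': array([ 0.20887763, -0.59985501,  0.8076301 ]), 'rotation': array([ 0.4025347 , -0.09042619, -0.2201467 ,  0.88392554])}
brush [([0.451, 0.436, 0.062], 0.94), ([0.554, 0.416, 0.135], 0.9), ([0.463, 0.332, 0.09], 0.7)]
rest [([0.483, 0.02, 0.009], 0.8)]
tumbler [([0.677, 0.177, 0.061], 0.63)]
lemon [([0.657, 0.342, 0.041], 0.65)]
spoon [([0.436, -0.168, 0.006], 0.78)]
button_top [([0.538, 0.428, 0.124], 0.4)]
brush_grip [([0.555, 0.416, 0.25], 0.78), ([0.447, 0.435, 0.128], 0.56), ([0.462, 0.333, 0.173], 0.46)]
brush_head [([0.454, 0.43, 0.068], 0.79), ([0.548, 0.416, 0.135], 0.74)]
side {'intrinsics': array([[457.39962834,   0.        , 274.72684126],
       [  0.        , 457.39962834, 209.66147266],
       [  0.        ,   0.        ,   1.        ]]), 'eye': array([ 0.4837278 , -1.04020266,  0.59186158]), 'rotation': array([ 0.55354607, -0.01720878, -0.0209939 ,  0.83237604])}
brush [([0.465, 0.33
[... 460 characters left out ...]
: 0.9, 'q': array([ 1.37479564,  0.68909433, -0.19463342,  1.5652912 ,  0.15734162,
        0.90249299, -0.2150842 ]), 'qd': array([ 0.00087338,  0.00061487,  0.00071394, -0.00184496, -0.00131149,
        0.00080334,  0.00015425]), 'joint_torque': array([ 3.32265449e-05, -5.27494776e+01, -1.26653921e+00, -1.53748852e+01,
       -5.16543235e-02, -8.06735588e-04,  3.43860961e-05]), 'tool_pos': array([ 0.14240368, -0.60858701,  0.30274947]), 'eef_rot': array([9.93401130e-01, 1.14691728e-01, 7.60480132e-06, 5.17320727e-05]), 'contact_force': array([ 0.41057813, -0.08769788, -0.17549682]), 'moment': array([-0.06598203, -0.00843693,  0.00548288]), 'finger_force': 0.0, 'opening': 0.999460045223215}
```

View pics/scene0.png

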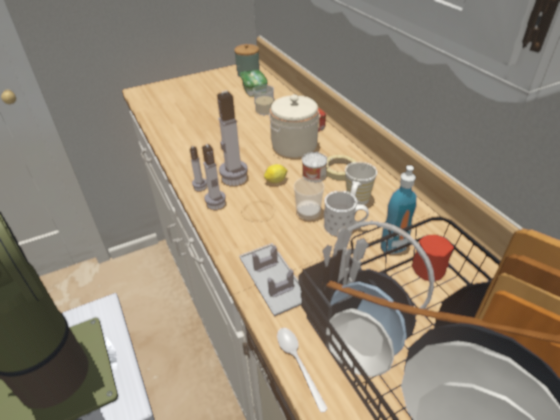

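View pics/side0.png

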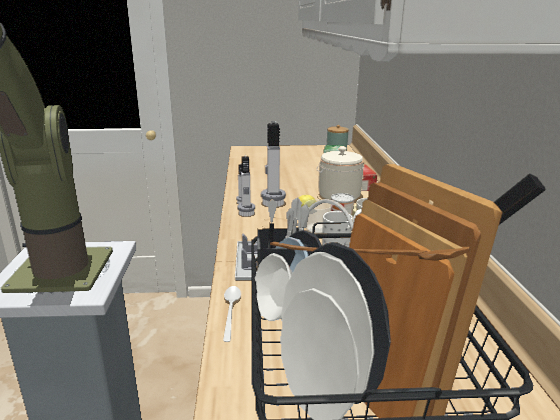

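```bash
cat > h.py <<'E'
import numpy as np,cv2
from scipy.spatial.transform import Rotation as R
from plant import r
def ray(c,uv,k=None):
    k=k or r.get_calibration(c); K=k["intrinsics"]; Rm=R.from_quat(k["rotation"]).as_matrix()
    uv=np.atleast_2d(uv); d=np.c_[(uv[:,0]-K[0,2])/K[0,0],-(uv[:,1]-K[1,2])/K[1,1],-np.ones(len(uv))]
    return np.array(k["eye"]),d@Rm.T
def onz(c,uv,z,k=None):
    e,d=ray(c,uv,k); return e+d*((z-e[2])/d[:,2])[:,None]
def proj(c,P,k=None):
    k=k or r.get_calibration(c); p=(np.atleast_2d(P)-k["eye"])@R.from_quat(k["rotation"]).as_matrix()
    K=k["intrinsics"]; return np.c_[K[0,2]+K[0,0]*p[:,0]/-p[:,2],K[1,2]+K[1,1]*p[:,1]/p[:,2]]
def tool():
    s=r.get_state(); return np.array(s["tool_pos"]),R.from_quat(s["eef_rot"])
def go(p,Rt,p0=None,R0=None):
    "print straight move in tool axes + rotvec from present pose"
    if p0 is None: p0,R0=tool()
    d=np.array(p)-p0; l=R0.inv().apply(d); rv=np.degrees((R0.inv()*Rt).as_rotvec())
    n=int(np.ceil(max(np.linalg.norm(d)/.0625,np.linalg.norm(rv)/10.7)))
    print("shift",l.round(4),"rot",rv.round(2),"minrows",n)
E
python3 - <<'E'
from h import *
for c,b in [("scene",(185,140,235,220)),("side",(220,145,270,225))]:
    im=cv2.imread(f"pics/{c}0.png"); x0,y0,x1,y1=b
    cr=cv2.resize(im[y0:y1,x0:x1],None,fx=7,fy=7,interpolation=cv2.INTER_CUBIC); cv2.imwrite(f"pics/{c}c.png",cr)
a=cv2.imread("pics/scenec.png");b=cv2.imread("pics/sidec.png");cv2.imwrite("pics/both.png",np.hstack([a,b]))
k=r.get_calibration("wrist");p,Rt=tool();print(k,"rel",Rt.inv().apply(k["eye"]-p),(Rt.inv()*R.from_quat(k["rotation"])).as_matrix().round(3))
m=r.silhouettes("scene","rest")[0];m=m["pixels"].astype(np.uint8)
pts=np.argwhere(m)[:,::-1].astype(float);w=onz("scene",pts,.01)
(cx,cy),(a,b),an=cv2.minAreaRect(w[:,:2].astype(np.float32)*1000);print("rest",cx,cy,a,b,an)
cn,_=cv2.findContours(m,0,2);c=max(cn,key=cv2.contourArea);h=cv2.approxPolyDP(cv2.convexHull(c),4,True)[:,0];print(h.tolist());print(onz("scene",h,.012).round(3))
for n in ["scene","side"]:print(proj(n,[[.463,.332,0],[.463,.332,.191]]))
E
```

```text
{'intrinsics': array([[369.23735718,   0.        , 282.66731894],
       [  0.        , 369.23735718, 206.99157898],
       [  0.        ,   0.        ,   1.        ]]), 'eye': array([ 0.20902334, -0.59242415,  0.3852409 ]), 'rotation': array([-0.10684822,  0.08519795, -0.61538506,  0.77628989])} rel [ 0.06855029 -0.00054841 -0.08249127] [[ 0.     0.963  0.271]
 [ 1.    -0.     0.001]
 [ 0.001  0.271 -0.963]]
rest 488.53594970703125 18.877159118652344 197.74526977539062 94.6997299194336 89.20274353027344
[[271, 244], [292, 270], [299, 292], [297, 304], [277, 313], [241, 259]]
[[ 0.529  0.114  0.012]
 [ 0.535  0.013  0.012]
 [ 0.518 -0.052  0.012]
 [ 0.498 -0.079  0.012]
 [ 0.448 -0.079  0.012]
 [ 0.443  0.103  0.012]]
[[215.64957141 206.20742446]
 [206.69008772 148.95895226]]
[[244.66861259 214.59872299]
 [243.43600325 158.0127243 ]]
```

View pics/both.png

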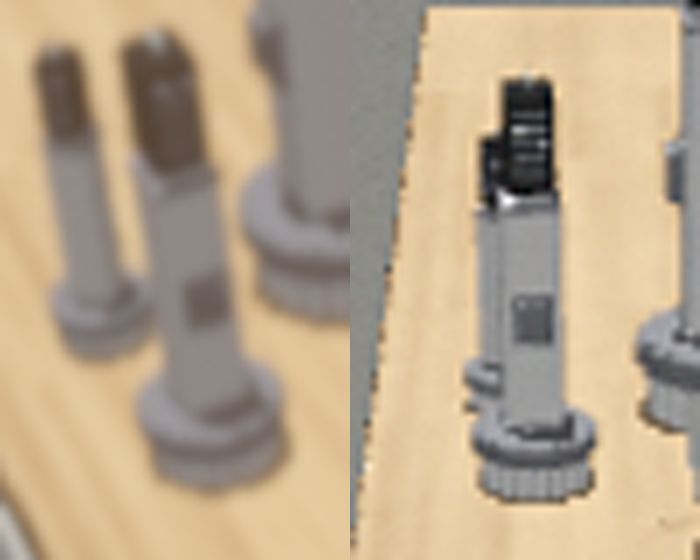

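```bash
cat >> h.py <<'E'
def plan(*legs,start=None):
    "legs: (pos, Rotation, nrows); prints rounded rows"
    p,Rt=start or tool(); T=[];D=[]
    for (q,Rq,n) in legs:
        p0,R0=p,Rt; rv=(R0.inv()*Rq).as_rotvec()
        for i in range(1,n+1):
            pt=p0+(np.array(q)-p0)*i/n; Rr=R0*R.from_rotvec(rv*i/n)
            t=Rt.inv().apply(pt-p).round(3); d=np.degrees((Rt.inv()*Rr).as_rotvec()).round(1)
            p=p+Rt.apply(t); Rt=Rt*R.from_rotvec(np.radians(d)); T.append(t.tolist()); D.append(d.tolist())
    print(T);print(D);print("end",p.round(4),Rt.as_matrix().round(3).tolist())
def tilt(t,yaw=0):
    "tool z horizontal +y dipped t deg, y_tool=+x; then yaw deg about world z"
    a=np.radians(t); z=np.array([0,np.cos(a),-np.sin(a)]); y=np.array([1.,0,0])
    return R.from_euler("z",yaw,degrees=True)*R.from_matrix(np.c_[np.cross(y,z),y,z])
E
python3 - <<'E'
from h import *
for n,uv in [("caddybase",(318,330)),("caddytopL",(302,268)),("caddytopR",(345,262)),("mug1 base",(340,234)),("mug base L",(327,228))]:
    print(n,[onz("scene",uv,z)[0].round(3).tolist() for z in (0,.1,.14)])
plan(([.32,-.45,.42],tilt(90,-55),5),([.45,-.1,.42],tilt(90),8),([.45,.12,.30],tilt(80),4))
E
```

```text
caddybase [[0.509, -0.151, 0.0], [0.472, -0.207, 0.1], [0.457, -0.229, 0.14]]
caddytopL [[0.564, 0.016, 0.0], [0.52, -0.06, 0.1], [0.503, -0.091, 0.14]]
caddytopR [[0.666, -0.017, 0.0], [0.609, -0.089, 0.1], [0.587, -0.118, 0.14]]
mug1 base [[0.709, 0.071, 0.0], [0.647, -0.012, 0.1], [0.622, -0.045, 0.14]]
mug base L [[0.691, 0.107, 0.0], [0.631, 0.019, 0.1], [0.607, -0.016, 0.14]]
[[0.042, -0.023, -0.023], [0.043, -0.019, -0.024], [0.045, -0.017, -0.023], [0.046, -0.012, -0.024], [0.047, -0.009, -0.023], [0.038, -0.027, -0.0], [0.042, -0.021, -0.0], [0.043, -0.017, -0.0], [0.045, -0.011, -0.0], [0.047, -0.006, -0.0], [0.046, -0.001, -0.0], [0.047, 0.006, -0.0], [0.045, 0.011, -0.0], [0.055, -0.0, 0.03], [0.054, -0.0, 0.032], [0.052, -0.0, 0.035], [0.051, -0.0, 0.037]]
[[0.0, 0.0, -4.4], [0.0, 0.0, -4.3], [0.0, 0.0, -4.4], [0.0, 0.0, -4.4], [0.0, 0.0, -4.3], [0.0, 0.0, -6.9], [0.0, 0.0, -6.9], [0.0, 0.0, -6.8], [0.0, 0.0, -6.9], [0.0, 0.0, -6.9], [0.0, 0.0, -6.9], [0.0, 0.0, -6.9], [0.0, 0.0, -6.8], [0.0, 2.5, -0.0], [0.0, 2.5, -0.0], [0.0, 2.5, -0.0], [0.0, 2.5, -0.0]]
end [0.4504 0.1203 0.2997] [[0.001, 1.0, 0.0], [0.985, -0.001, 0.174], [0.174, 0.0, -0.985]]
```

Request:
play_rows --translation '[[0.042,-0.023,-0.023],[0.043,-0.019,-0.024],[0.045,-0.017,-0.023],[0.046,-0.012,-0.024],[0.047,-0.009,-0.023],[0.038,-0.027,0],[0.042,-0.021,0],[0.043,-0.017,0],[0.045,-0.011,0],[0.047,-0.006,0],[0.046,-0.001,0],[0.047,0.006,0],[0.045,0.011,0],[0.055,0,0.03],[0.054,0,0.032],[0.052,0,0.035],[0.051,0,0.037]]' --delta_rot '[[0,0,-4.4],[0,0,-4.3],[0,0,-4.4],[0,0,-4.4],[0,0,-4.3],[0,0,-6.9],[0,0,-6.9],[0,0,-6.8],[0,0,-6.9],[0,0,-6.9],[0,0,-6.9],[0,0,-6.9],[0,0,-6.8],[0,2.5,0],[0,2.5,0],[0,2.5,0],[0,2.5,0]]' --grip '[1,1,1,1,1,1,1,1,1,1,1,1,1,1,1,1,1]'

```text
clock: 3.08
tool_pos: [0.4506, 0.1209, 0.2996]
eef_rot: [0.705, 0.704, 0.062, -0.062]
contact_force: [0.8, -0.7, 0.5]
opening: 0.996
finger_force: 0.0
```

```bash
python3 - <<'E'
from h import *
s=r.get_state();print(s["q"].round(3),s["tool_pos"].round(3),R.from_quat(s["eef_rot"]).as_matrix().round(2).tolist())
plan(([.463,.10,.20],tilt(20),8),([.463,.19,.145],tilt(20),2))
E
```

```text
[ 0.161  0.548 -0.655  2.048  0.294  0.59  -0.65 ] [0.451 0.121 0.3  ] [[0.0, 1.0, 0.0], [0.98, -0.0, 0.18], [0.18, 0.0, -0.98]]
[[-0.005, 0.002, 0.012], [-0.006, 0.001, 0.011], [-0.008, 0.002, 0.01], [-0.008, 0.001, 0.009], [-0.011, 0.002, 0.008], [-0.01, 0.001, 0.007], [-0.012, 0.002, 0.004], [-0.012, 0.001, 0.004], [-0.011, 0.0, 0.052], [-0.01, 0.0, 0.051]]
[[0.0, 7.5, -0.0], [0.0, 7.5, -0.0], [0.0, 7.5, -0.0], [0.0, 7.5, -0.0], [0.1, 7.5, -0.0], [-0.0, 7.4, -0.0], [-0.0, 7.5, -0.0], [0.0, 7.5, -0.0], [0.0, 0.0, -0.0], [0.0, 0.0, -0.0]]
end [0.4626 0.1899 0.1453] [[0.001, 1.0, 0.0], [0.342, -0.0, 0.94], [0.94, -0.0, -0.342]]
```

Request:
play_rows --translation '[[-0.005,0.002,0.012],[-0.006,0.001,0.011],[-0.008,0.002,0.01],[-0.008,0.001,0.009],[-0.011,0.002,0.008],[-0.01,0.001,0.007],[-0.012,0.002,0.004],[-0.012,0.001,0.004],[-0.011,0,0.052],[-0.01,0,0.051],[0,0,0]]' --delta_rot '[[0,7.5,0],[0,7.5,0],[0,7.5,0],[0,7.5,0],[0,7.5,0],[0,7.5,0],[0,7.5,0],[0,7.5,0],[0,0,0],[0,0,0],[0,0,0]]' --grip '[1,1,1,1,1,1,1,1,1,1,1]'

```text
clock: 4.45
tool_pos: [0.4612, 0.1906, 0.1442]
eef_rot: [0.579, 0.58, 0.404, -0.407]
contact_force: [-0.4, 0.5, 1.1]
opening: 1.0
finger_force: 0.0
```

```bash
python3 - <<'E'
from h import *
s=r.get_state();print(s["q"].round(3),s["tool_pos"].round(3),R.from_quat(s["eef_rot"]).as_matrix().round(2).tolist())
k=r.get_calibration("wrist");im=r.snapshot("wrist");cv2.imwrite("pics/w1.png",im)
for t in ["brush","button_top","brush_grip","brush_head"]:
    print(t,[(np.round(d["point"],3).tolist(),round(d["confidence"],2)) for d in r.look_for("wrist",t)][:5])
for d in r.silhouettes("wrist","brush"):
    m=d["pixels"];ys,xs=np.nonzero(m);print(d["confidence"],xs.min(),xs.max(),ys.min(),ys.max())
E
```

```text
[ 0.682  1.522 -1.203  2.105  0.238  0.129 -0.045] [0.461 0.191 0.144] [[0.0, 1.0, -0.0], [0.34, 0.0, 0.94], [0.94, -0.0, -0.34]]
brush [([0.464, 0.334, 0.115], 0.93), ([0.444, 0.437, 0.075], 0.76)]
button_top [([0.467, 0.328, 0.087], 0.68), ([0.525, 0.422, 0.124], 0.56)]
brush_grip [([0.451, 0.431, 0.128], 0.96), ([0.467, 0.335, 0.174], 0.91), ([0.558, 0.415, 0.207], 0.47)]
brush_head [([0.466, 0.331, 0.114], 0.96), ([0.449, 0.433, 0.077], 0.63)]
0.88 253 329 36 312
0.62 255 273 86 232
```

View pics/w1.png

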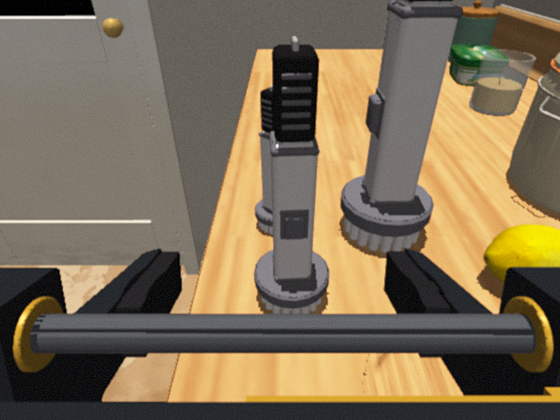

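```bash
cat >> h.py <<'E'
def hullmask(c,k,P):
    m=np.zeros((420,560),np.uint8); cv2.fillConvexPoly(m,cv2.convexHull(proj(c,P,k).astype(np.float32)).astype(np.int32),1); return m
def brushmask(c,k,x,y,yaw):
    a=np.linspace(0,2*np.pi,40); Rz=R.from_euler("z",yaw,degrees=True); m=0
    head=np.array([[30*np.cos(t),30*np.sin(t),z] for t in a for z in (0,28)])
    box=lambda hx,hy,z0,z1:np.array([[sx*hx,sy*hy,z] for sx in(-1,1) for sy in (-1,1) for z in (z0,z1)])
    for P in (head,box(14,14,28,140),box(12,13,140,191)):
        m=m|hullmask(c,k,Rz.apply(P/1000)+[x,y,0])
    return m
E
python3 - <<'E'
from h import *
from scipy.optimize import minimize
k=r.get_calibration("wrist")
M={}
for c in ("wrist","scene","side"):
    r.snapshot(c)
    for d in r.silhouettes(c,"brush"):
        m=d["pixels"];ys,xs=np.nonzero(m);kk=r.get_calibration(c)
        b=brushmask(c,kk,.465,.333,0); iou=(m&(b>0)).sum()/(m|(b>0)).sum()
        if iou>.45: M[c]=(m,kk);print(c,d["confidence"],iou)
def cost(v,cs):
    return -sum((M[c][0]&(b:=brushmask(c,M[c][1],*v)>0)).sum()/(M[c][0]|b).sum() for c in cs)
for cs in (["wrist"],list(M)):
    for y0 in (-15,0,15):
        o=minimize(cost,[.465,.335,y0],args=(cs,),method="Nelder-Mead",options=dict(initial_simplex=[[.465,.335,y0],[.472,.335,y0],[.465,.343,y0],[.465,.335,y0+8]],xatol=1e-4,fatol=1e-4));print(cs,o.x.round(4),o.fun)
x,y=o.x[:2]
for yaw in (-10,-5,0,5,10):
    print(yaw,proj("wrist",R.from_euler("z",yaw,degrees=True).apply([[0,-.0195,.084],[-.007,-.0195,.084],[.007,-.0195,.084],[-.014,-.014,.084],[.014,-.014,.084]])+[x,y,0],k).round(1)[:,0])
im=cv2.imread("pics/w1.png");cv2.imwrite("pics/w1c.png",cv2.resize(im[130:310,245:340],None,fx=3.3*1.5,fy=3.3,interpolation=cv2.INTER_CUBIC))
E
```

```text
wrist 0.61 0.7901099607742267
scene 0.77 0.5180265654648957
['wrist'] [0.4662 0.353  0.8148] -0.9495152870991798
['wrist'] [ 0.4668  0.3532 -1.8994] -0.9453572225113375
['wrist'] [0.4661 0.353  0.9762] -0.9493774696190264
['wrist', 'scene'] [ 0.467   0.3475 -4.4912] -1.4543507583520634
['wrist', 'scene'] [ 0.4673  0.3474 -4.1073] -1.4594153555935117
['wrist', 'scene'] [ 0.467   0.347  -5.0857] -1.454134417603444
-10 [284.1 273.9 294.4 265.5 305.8]
-5 [286.6 276.3 297.1 266.9 307.7]
0 [289.2 278.8 299.6 268.6 309.5]
5 [291.7 281.3 302.  270.4 311.1]
10 [294.2 284.  304.4 272.4 312.5]
```

View pics/w1c.png

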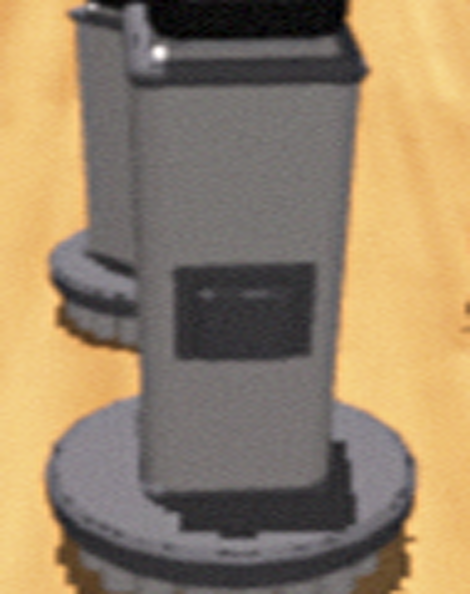

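```bash
python3 - <<'E'
from h import *
from scipy.optimize import least_squares
k=r.get_calibration("wrist")
def f(v):
    x,y,yaw=v; q=lambda P:proj("wrist",R.from_euler("z",yaw,degrees=True).apply(np.array(P)/1e3)+[x,y,0],k)
    a=np.linspace(0,2*np.pi,72);h=q([[30*np.cos(t),30*np.sin(t),28] for t in a])[:,0]
    b=q([[0,-19.5,84]])[0]; e=q([[sx,sy,84] for sx in(-14,14) for sy in (-14,14)])[:,0]; bot=q([[0,-14,28]])[0,1]
    return np.array([h.min()-254.5,h.max()-328.8,b[0]-294.5,b[1]-224.5,e.min()-274.3,e.max()-314.1,(bot-278.5)])
o=least_squares(f,[.467,.335,3.],x_scale=[.01,.01,5],diff_step=1e-3);print(o.x,f(o.x).round(1))
m=r.look_for("scene","brush_grip");print([(np.round(d["point"],3).tolist(),round(d["confidence"],2)) for d in m])
E
```

```text
[0.46921365 0.35043035 1.08689846] [ 0.3  0.4 -0.2  1.  -0.6  0.1 -1. ]
[([0.555, 0.415, 0.247], 0.74), ([0.45, 0.435, 0.126], 0.48)]
```

```bash
python3 - <<'E'
from h import *
Rg=tilt(20,1);g=np.array([.469,.349,.095]);p=g-.045*Rg.apply([0,0,1])
plan((p-.06*Rg.apply([0,0,1]),Rg,2),(p,Rg,4))
E
```

```text
[[0.004, 0.004, 0.032], [0.003, 0.004, 0.032], [-0.0, 0.0, 0.015], [-0.0, 0.0, 0.015], [-0.0, 0.0, 0.015], [-0.0, 0.0, 0.015]]
[[0.5, 0.0, -0.2], [0.5, 0.0, -0.1], [-0.0, 0.0, -0.0], [-0.0, 0.0, -0.0], [-0.0, 0.0, -0.0], [-0.0, 0.0, -0.0]]
end [0.4694 0.307  0.1103] [[-0.005, 1.0, -0.016], [0.342, 0.017, 0.939], [0.94, -0.001, -0.342]]
```

Request:
play_rows --translation '[[0.004,0.004,0.032],[0.003,0.004,0.032],[0,0,0.015],[0,0,0.015],[0,0,0.015],[0,0,0.015],[0,0,0]]' --delta_rot '[[0.5,0,-0.2],[0.5,0,-0.1],[0,0,0],[0,0,0],[0,0,0],[0,0,0],[0,0,0]]' --grip '[0.2,0.2,0.2,0.2,0.2,0.2,0.2]'

```text
clock: 5.98
tool_pos: [0.4763, 0.2943, 0.1126]
eef_rot: [0.57, 0.587, 0.398, -0.414]
contact_force: [-1.0, -0.1, -0.4]
opening: 0.599
finger_force: 0.0
```

Request:
play_rows --translation '[[0,0,0],[0,0,0],[0,0,0],[0,0,0],[0,0,0]]' --delta_rot '[[0,0,0],[0,0,0],[0,0,0],[0,0,0],[0,0,0]]' --grip '[-0.2,-0.5,-1,-1,-1]' --squeeze 25

```text
clock: 6.6
tool_pos: [0.4767, 0.2937, 0.1127]
eef_rot: [0.571, 0.586, 0.398, -0.414]
contact_force: [-0.2, 0.1, -0.9]
opening: 0.325
finger_force: 24.6
```

```bash
python3 - <<'E'
from h import *
s=r.get_state();print(s["q"].round(3),s["tool_pos"].round(3),s["finger_force"],s["opening"]*88, s["contact_force"])
r.snapshot("wrist")
print([(np.round(d["point"],3).tolist(),round(d["confidence"],2)) for d in r.look_for("wrist","button_top")])
p,Rt=tool()
plan((p+[0,-.03,.16],Rt,5),([.487,.10,.27],tilt(110,0),11))
# rest refine
for c in ("scene","side"):
    r.snapshot(c)
    print([(np.round(d["point"],3).tolist(),round(d["confidence"],2)) for d in r.look_for(c,"rest")])
E
```

```text
[ 0.472  1.598 -1.213  2.021  1.281  0.043 -1.094] [0.477 0.294 0.113] 24.563754056216567 28.57858061706852 [-0.15837482  0.06197141 -0.86706266]
[([0.529, 0.422, 0.128], 0.61), ([0.474, 0.33, 0.098], 0.49)]
[[0.028, -0.0, -0.017], [0.028, -0.001, -0.016], [0.028, -0.0, -0.017], [0.028, -0.0, -0.016], [0.028, -0.001, -0.017], [-0.005, 0.001, -0.014], [-0.007, 0.0, -0.013], [-0.009, 0.001, -0.012], [-0.011, 0.0, -0.01], [-0.012, 0.001, -0.009], [-0.013, 0.001, -0.007], [-0.014, 0.0, -0.005], [-0.014, 0.001, -0.003], [-0.015, 0.001, -0.001], [-0.015, 0.001, 0.001], [-0.014, 0.001, 0.003]]
[[0.0, 0.0, 0.0], [0.0, 0.0, 0.0], [0.0, 0.0, 0.0], [0.0, 0.0, 0.0], [0.0, 0.0, 0.0], [-0.1, -8.2, 0.1], [-0.1, -8.2, 0.2], [-0.1, -8.2, 0.1], [-0.1, -8.2, 0.2], [-0.1, -8.2, 0.1], [-0.1, -8.2, 0.2], [-0.1, -8.1, 0.1], [-0.1, -8.2, 0.2], [-0.1, -8.2, 0.1], [-0.1, -8.2, 0.2], [-0.1, -8.2, 0.1]]
end [0.4871 0.1006 0.2704] [[-0.0, 1.0, -0.001], [0.94, 0.0, -0.342], [-0.342, -0.001, -0.94]]
[([0.464, -0.062, 0.007], 0.84)]
[([0.461, -0.022, 0.009], 0.93)]
```

Request:
play_rows --translation '[[0.028,0,-0.017],[0.028,0,-0.017],[0.028,0,-0.017],[0.028,0,-0.016],[0.028,0,-0.017],[0,0,0]]' --delta_rot '[[0,0,0],[0,0,0],[0,0,0],[0,0,0],[0,0,0],[0,0,0]]' --grip '[-1,-1,-1,-1,-1,-1]'

```text
clock: 7.65
tool_pos: [0.4789, 0.2621, 0.2744]
eef_rot: [0.571, 0.587, 0.399, -0.413]
contact_force: [1.1, 0.4, -1.9]
opening: 0.32
finger_force: 24.6
```

```bash
python3 - <<'E'
from h import *
s=r.get_state();print(s["q"].round(3),s["tool_pos"].round(3),s["finger_force"],s["opening"]*88, s["contact_force"])
p,Rt=tool();print(Rt.as_matrix().round(3))
plan(([.487,.12,.27],tilt(100,0),11))
E
```

```text
[ 0.576  1.385 -1.47   2.08   0.883  0.204 -0.97 ] [0.479 0.262 0.274] 24.576135081297252 28.155736405770337 [ 1.10310223  0.36203032 -1.87361935]
[[-0.008  1.    -0.029]
 [ 0.34   0.03   0.94 ]
 [ 0.94  -0.003 -0.34 ]]
[[-0.005, 0.0, -0.012], [-0.006, 0.001, -0.011], [-0.008, 0.0, -0.011], [-0.009, 0.001, -0.009], [-0.01, 0.0, -0.008], [-0.011, 0.001, -0.007], [-0.011, 0.0, -0.006], [-0.013, 0.001, -0.004], [-0.012, 0.0, -0.002], [-0.013, 0.001, -0.0], [-0.013, 0.001, 0.001]]
[[-0.1, -7.3, 0.1], [-0.1, -7.3, 0.2], [-0.1, -7.2, 0.1], [-0.1, -7.3, 0.1], [-0.1, -7.3, 0.2], [-0.1, -7.3, 0.1], [-0.1, -7.3, 0.2], [-0.1, -7.2, 0.1], [-0.1, -7.3, 0.1], [-0.1, -7.3, 0.2], [-0.1, -7.3, 0.1]]
end [0.4871 0.1203 0.2696] [[0.0, 1.0, 0.0], [0.985, -0.0, -0.174], [-0.174, 0.0, -0.985]]
```

Request:
play_rows --translation '[[-0.005,0,-0.012],[-0.006,0.001,-0.011],[-0.008,0,-0.011],[-0.009,0.001,-0.009],[-0.01,0,-0.008],[-0.011,0.001,-0.007],[-0.011,0,-0.006],[-0.013,0.001,-0.004],[-0.012,0,-0.002],[-0.013,0.001,0],[-0.013,0.001,0.001],[0,0,0]]' --delta_rot '[[-0.1,-7.3,0.1],[-0.1,-7.3,0.2],[-0.1,-7.2,0.1],[-0.1,-7.3,0.1],[-0.1,-7.3,0.2],[-0.1,-7.3,0.1],[-0.1,-7.3,0.2],[-0.1,-7.2,0.1],[-0.1,-7.3,0.1],[-0.1,-7.3,0.2],[-0.1,-7.3,0.1],[0,0,0]]' --grip '[-1,-1,-1,-1,-1,-1,-1,-1,-1,-1,-1,-1]'

```text
clock: 9.15
tool_pos: [0.4866, 0.1218, 0.2672]
eef_rot: [0.703, 0.706, -0.062, 0.061]
contact_force: [-0.2, 0.5, -1.1]
opening: 0.323
finger_force: 24.6
```

```bash
python3 - <<'E'
from h import *
s=r.get_state();print(s["q"].round(3),s["tool_pos"].round(3),s["finger_force"],s["opening"]*88, s["contact_force"])
p,Rt=tool();print(Rt.as_matrix().round(3))
for c in ("scene","side","wrist"):
    im=r.snapshot(c);cv2.imwrite(f"pics/{c}2.png",im)
    for t in ("brush_head","brush_grip","button_top","brush","rest"):
        print(c,t,[(np.round(d["point"],3).tolist(),round(d["confidence"],2)) for d in r.look_for(c,t)])
a=cv2.imread("pics/scene2.png")[150:320,170:360];b=cv2.imread("pics/side2.png")[100:290,180:340]
a=cv2.resize(a,(600*190//170,600));b=cv2.resize(b,(160*600//190,600));o=np.hstack([a,b]);o=cv2.resize(o,None,fx=800/o.shape[1],fy=800/o.shape[1]);cv2.imwrite("pics/v2.png",o);print(o.shape)
E
```

```text
[ 0.14   0.768 -0.97   1.915  0.873  1.077 -1.272] [0.487 0.122 0.267] 24.567126920361773 28.413497437031417 [-0.24700359  0.45635785 -1.11854633]
[[-0.004  1.    -0.001]
 [ 0.985  0.004 -0.173]
 [-0.173 -0.002 -0.985]]
scene brush_head [([0.532, 0.417, 0.043], 0.73), ([0.452, 0.429, 0.059], 0.56)]
scene brush_grip [([0.451, 0.432, 0.125], 0.52)]
scene button_top []
scene brush [([0.536, 0.42, 0.04], 0.79), ([0.453, 0.432, 0.061], 0.7)]
scene rest [([0.483, 0.017, 0.008], 0.6)]
side brush_head [([0.486, 0.03, 0.221], 0.7), ([0.446, 0.43, 0.03], 0.68), ([0.556, 0.412, 0.114], 0.67), ([0.657, 0.343, 0.051], 0.63)]
side brush_grip [([0.559, 0.416, 0.261], 0.62), ([0.49, 0.184, 0.242], 0.56)]
side button_top []
side brush [([0.487, 0.029, 0.22], 0.84), ([0.561, 0.409, 0.114], 0.74), ([0.444, 0.432, 0.028], 0.53)]
side rest [([0.461, -0.024, 0.01], 0.65)]
wrist brush_head [([0.487, 0.162, 0.237], 0.83)]
wrist brush_grip [([0.49, 0.19, 0.24], 0.71)]
wrist button_top [([0.488, 0.111, 0.231], 0.48), ([0.489, 0.168, 0.235], 0.41)]
wrist brush [([0.486, 0.166, 0.237], 0.71)]
wrist rest [([0.492, 0.105, 0.226], 0.3)]
(409, 800, 3)
```

View pics/v2.png

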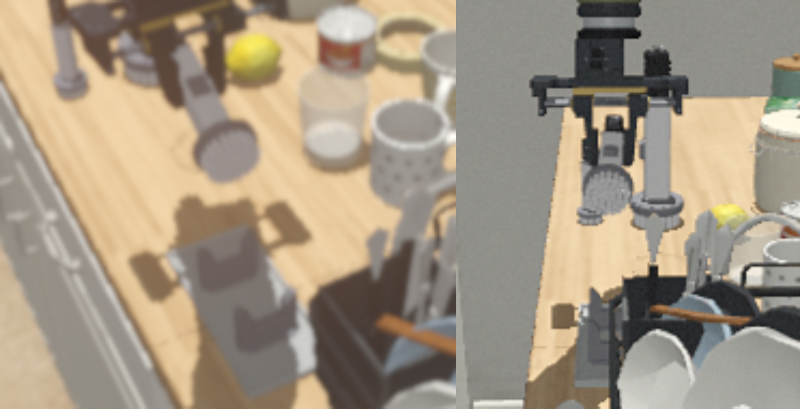

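```bash
python3 - <<'E'
from h import *
from scipy.optimize import least_squares
p,Rt=tool()
pts=lambda v:[np.array([v[0],v[1],v[2]])+1e-3*((z-82)*np.array([v[4],np.cos(v[3]),np.sin(v[3])])+n*np.array([0,-np.sin(v[3]),np.cos(v[3])])) for z,n in ((0,0),(84,19.5),(191,13))]
ob=[("side",0,(250.2,189.3)),("side",2,(253,154.4)),("scene",0,(264.9,213.2)),("scene",1,(252.8,185.4))]
f=lambda v:np.concatenate([proj(c,pts(v)[i])[0]-uv for c,i,uv in ob])
v0=np.array([.487,.101,.207,.17,0])
print(f(v0).round(1)); o=least_squares(f,v0,x_scale=.01);print(o.x.round(4),f(o.x).round(1))
print(Rt.inv().apply(o.x[:3]-p))
E
```

```text
[ 1.8  3.4 -1.8 -0.1  4.6  4.8 -0.3 -0.9]
[0.4862 0.1039 0.2097 0.1011 0.0595] [-0.5 -0.   0.3  1.   1.5  2.1 -1.5 -2.9]
[-0.00633797 -0.00046036  0.06051177]
```

View pics/wrist2.png

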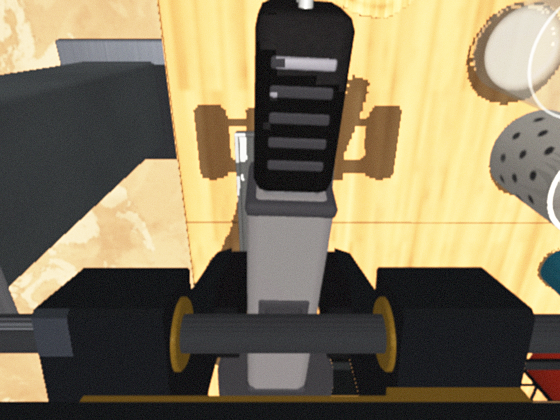

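```bash
python3 - <<'E'
from h import *
from scipy.optimize import least_squares
w=onz("scene",[(239.9,255.3),(272.8,243.6),(269.9,314.4),(301.5,300.6)],.012);print(w.round(4).tolist())
k=r.get_calibration("scene")
im=cv2.imread("pics/scene0.png")
# fit rest model by silhouette IoU (tray + saddles)
m=np.zeros((420,560),bool)
r.snapshot("scene")
S=[d for d in r.silhouettes("scene","rest")]; m=S[0]["pixels"]; print(S[0]["confidence"],m.sum())
def box(x0,x1,y0,y1,z0,z1): return np.array([[x,y,z] for x in(x0,x1) for y in (y0,y1) for z in (z0,z1)])/1e3
def mk(v,c="scene"):
    o=0
    for b in [box(-46,46,-98,98,0,12)]+[box(s*16,s*(24),y-6,y+6,0,60) for s in(-1,1) for y in(-42,42)]:
        P=R.from_euler("z",v[2],degrees=True).apply(b)+[v[0],v[1],0]; o=o|hullmask(c,k,P)
    return o>0
from scipy.optimize import minimize
f=lambda v:-(m&mk(v)).sum()/(m|mk(v)).sum()
for a in(-4,0,4):
    o=minimize(f,[.488,.018,a],method="Nelder-Mead",options=dict(initial_simplex=[[.485,.018,a],[.493,.018,a],[.485,.026,a],[.485,.018,a+3]]));print(o.x.round(4),o.fun)
b=cv2.resize(im[230:325,225:320],None,fx=8,fy=6,interpolation=cv2.INTER_CUBIC)
k8=proj("scene",R.from_euler("z",o.x[2],degrees=True).apply(np.array([[-46,-98,12],[46,-98,12],[46,98,12],[-46,98,12]])/1e3)+[o.x[0],o.x[1],0])
cv2.polylines(b,[((k8-[225,230])*[8,6]+[4,3]).astype(np.int32)],True,(0,0,255),1);cv2.imwrite("pics/rest.png",b)
E
```

```text
[[0.4451, 0.1152, 0.012], [0.534, 0.1126, 0.012], [0.4334, -0.0754, 0.012], [0.5112, -0.0757, 0.012]]
0.95 2599
[ 0.4874  0.0206 -3.1851] -0.9103202846975089
[ 0.4891  0.02   -0.5581] -0.9171388101983002
[0.4893 0.0228 0.3884] -0.9071655488881045
```

View pics/rest.png

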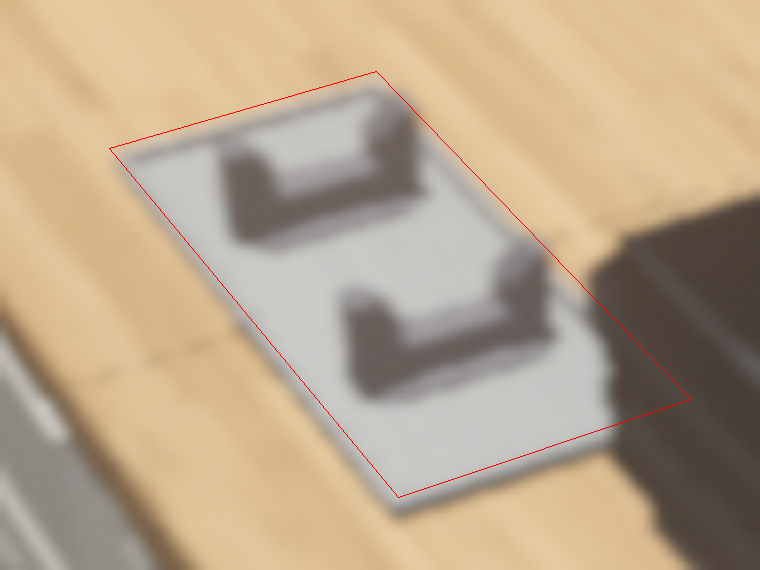

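```bash
python3 - <<'E'
from h import *
t=lambda P:np.array([[225+(x-4)/8,230+(y-3)/6] for x,y in P],float)
fl=onz("scene",t([(280,195),(375,168),(402,335),(497,305)]),.03);print(fl.round(4))
m=[(fl[0]+fl[1])/2,(fl[2]+fl[3])/2];d=m[0]-m[1];print(m,d,np.linalg.norm(d),"yaw",np.degrees(np.arctan2(-d[0],d[1])),"centre",m[0]-d/84*36)
base=onz("scene",t([(240,243),(425,193),(375,400),(552,340)]),.004);print(base.round(4))
c=onz("scene",t([(130,160),(395,500)]),.012);d=c[0]-c[1];print(c.round(4),np.linalg.norm(d),np.degrees(np.arctan2(-d[0],d[1])))
E
```

```text
[[ 0.472   0.0572  0.03  ]
 [ 0.503   0.0567  0.03  ]
 [ 0.4722 -0.0225  0.03  ]
 [ 0.5023 -0.0224  0.03  ]]
[array([0.4874824 , 0.05691852, 0.03      ]), array([ 0.48728539, -0.02247335,  0.03      ])] [ 1.97014229e-04  7.93918740e-02 -5.55111512e-17] 0.07939211848419843 yaw -0.14218156184339314 centre [0.48739797 0.02289343 0.03      ]
[[ 0.4593  0.0616  0.004 ]
 [ 0.5201  0.059   0.004 ]
 [ 0.4603 -0.0274  0.004 ]
 [ 0.518  -0.026   0.004 ]]
[[ 0.4458  0.1116  0.012 ]
 [ 0.4427 -0.0759  0.012 ]] 0.18747103072670823 -0.9283423753428068
```

```bash
python3 - <<'E'
from h import *
from scipy.optimize import least_squares
k=r.get_calibration("wrist");p,Rt=tool()
# params: x,y,z of mid, pitch, yaw(dx/dy)
def P(v,z,n,s): 
    a=np.array([v[4],np.cos(v[3]),np.sin(v[3])]);a/=np.linalg.norm(a);N=np.array([0,-np.sin(v[3]),np.cos(v[3])]);X=np.cross(a,N)
    return v[:3]+1e-3*((z-82)*a+n*N+s*X)
ob=[("side",0,0,0,(250.2,189.3)),("side",191,13,0,(253,154.4)),("scene",0,0,0,(264.9,213.2)),("scene",84,19.5,0,(252.8,185.4)),
("wrist",28,14,-14,(248,385)),("wrist",28,14,14,(309,385)),("wrist",138,14,-14,(247,212)),("wrist",138,14,14,(332,212)),("wrist",191,13,-12,(260,10)),("wrist",191,13,12,(352,10))]
w=np.repeat([.5]*4+[1]*6,2)
f=lambda v:np.concatenate([proj(c,P(v,z,n,s))[0]-uv for c,z,n,s,uv in ob])*w
o=least_squares(f,[.487,.101,.207,.17,0.05],x_scale=.01,loss="soft_l1",f_scale=2.);print(o.x.round(4));print(f(o.x).reshape(-1,2).round(1).tolist())
print(Rt.inv().apply(o.x[:3]-p))
E
```

```text
[0.4858 0.1034 0.211  0.215  0.0361]
[[0.1, 1.4], [-0.4, -1.6], [1.0, 2.2], [-0.6, -1.3], [2.0, 0.1], [-1.4, 1.3], [-3.4, -5.8], [3.9, -3.0], [-13.8, 0.1], [4.7, 4.7]]
[-0.00711194 -0.00088245  0.05932803]
```

```bash
python3 - <<'E'
from h import *
Rg=tilt(108,2.2);l=np.array([-.0068,-.0007,.060])
q=lambda m:np.array(m)-Rg.apply(l)
plan((q([.4875,.02,.10]),Rg,5))
E
```

```text
[[-0.011, 0.0, 0.025], [-0.01, 0.0, 0.025], [-0.01, -0.0, 0.026], [-0.009, -0.0, 0.025], [-0.008, -0.001, 0.026]]
[[-0.1, -1.6, -0.4], [-0.2, -1.6, -0.4], [-0.1, -1.6, -0.4], [-0.1, -1.6, -0.4], [-0.2, -1.6, -0.5]]
end [0.4869 0.0449 0.1554] [[-0.037, 0.999, 0.013], [0.95, 0.039, -0.308], [-0.309, 0.001, -0.951]]
```

Request:
play_rows --translation '[[-0.011,0,0.025],[-0.01,0,0.025],[-0.01,0,0.026],[-0.009,0,0.025],[-0.008,-0.001,0.026],[0,0,0],[0,0,0]]' --delta_rot '[[-0.1,-1.6,-0.4],[-0.2,-1.6,-0.4],[-0.1,-1.6,-0.4],[-0.1,-1.6,-0.4],[-0.2,-1.6,-0.5],[0,0,0],[0,0,0]]' --grip '[-1,-1,-1,-1,-1,-1,-1]'

```text
clock: 11.02
tool_pos: [0.4873, 0.0459, 0.156]
eef_rot: [0.685, 0.712, -0.107, 0.113]
contact_force: [0.3, 0.6, 0.2]
opening: 0.318
finger_force: 24.6
```

```bash
python3 - <<'E'
from h import *
s=r.get_state();print(s["tool_pos"].round(4),s["contact_force"].round(1)); print(tool()[1].as_matrix().round(3).tolist())
for c in ("scene","side","wrist"):
    im=r.snapshot(c);cv2.imwrite(f"pics/{c}3.png",im)
    for t in ("brush_head","brush_grip","button_top"):
        print(c,t,[(np.round(d["point"],3).tolist(),round(d["confidence"],2)) for d in r.look_for(c,t)][:3])
c=np.hstack([cv2.resize(cv2.imread("pics/scene3.png")[190:325,200:330],(434,450),interpolation=2),cv2.resize(cv2.imread("pics/side3.png")[150:285,200:300],(333,450),interpolation=2)])
cv2.imwrite("pics/v3.png",c)
E
```

```text
[0.4873 0.0459 0.156 ] [0.3 0.6 0.2]
[[-0.037, 0.999, 0.014], [0.951, 0.04, -0.306], [-0.307, 0.002, -0.952]]
scene brush_head [([0.455, 0.427, 0.062], 0.96), ([0.483, -0.042, 0.116], 0.88), ([0.534, 0.414, 0.056], 0.67)]
scene brush_grip []
scene button_top [([0.486, 0.016, 0.122], 0.5)]
side brush_head [([0.556, 0.415, 0.167], 0.86), ([0.484, -0.046, 0.117], 0.69)]
side brush_grip [([0.556, 0.416, 0.245], 0.58), ([0.489, 0.102, 0.123], 0.39)]
side button_top [([0.435, -0.175, 0.007], 0.57)]
wrist brush_head [([0.486, 0.083, 0.116], 0.8)]
wrist brush_grip [([0.49, 0.11, 0.114], 0.75)]
wrist button_top [([0.49, 0.03, 0.122], 0.58)]
```

View pics/v3.png

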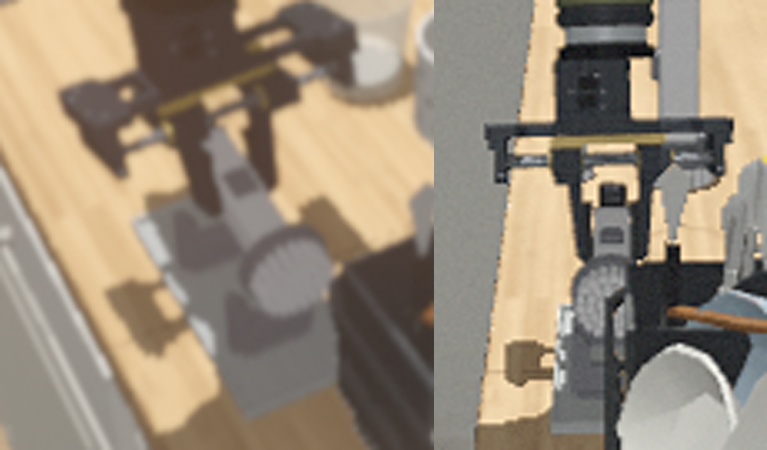

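```bash
python3 - <<'E'
from h import *
from scipy.optimize import least_squares
p,Rt=tool()
def P(v,z,n): 
    a=np.array([v[4],np.cos(v[3]),np.sin(v[3])]);N=np.array([0,-np.sin(v[3]),np.cos(v[3])])
    return v[:3]+1e-3*((z-82)*a+n*N)
ob=[("side",0,0,(249.8,240.1)),("side",84,19.5,(253.2,220.3)),("scene",0,0,(287.8,273.3)),("scene",84,19.5,(272.5,244.2))]
f=lambda v:np.concatenate([proj(c,P(v,z,n))[0]-uv for c,z,n,uv in ob])
v0=np.array([.4875,.02,.1,0,0.0]);print(f(v0).round(1))
o=least_squares(f,v0,x_scale=.01);print(o.x.round(4),f(o.x).round(1))
print(Rt.inv().apply(o.x[:3]-p))
im=cv2.imread("pics/wrist3.png");cv2.imwrite("pics/w3c.png",im)
E
```

```text
[ 3.2  1.3 -0.6 -0.7  1.   0.9 -1.9 -1.8]
[ 0.4891  0.0134  0.0992 -0.1184  0.0916] [ 0.7 -0.9  0.1  0.4 -0.3  1.1 -0.3 -0.5]
[-0.01267332  0.00092348  0.06316933]
```

View pics/wrist3.png

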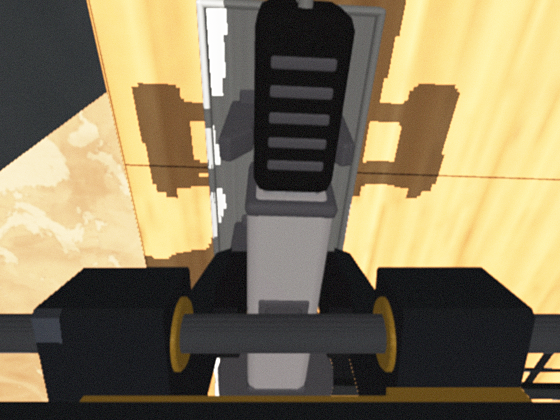

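```bash
python3 - <<'E'
from h import *
k=r.get_calibration("wrist")
t=onz("wrist",[(197,6),(384,10),(214,236),(344,248)],.012,k);print("tray",t.round(4).tolist())
for L,Rr in ((t[0],t[2]),(t[1],t[3])): d=L-Rr;print("edge dx/dy",d[0]/d[1])
for zz in (.110,.114,.118):
    b=onz("wrist",[(247,240),(327,240),(248,384),(309,384)],zz,k);g=onz("wrist",[(257,30),(352,30),(255,180),(330,180)],zz-.001,k)
    print(zz,"barrel",b.round(4)[:,:2].tolist(),"grip",g.round(4)[:,:2].tolist())
E
```

```text
tray [[0.442, 0.1172, 0.012], [0.5318, 0.119, 0.012], [0.4413, -0.0224, 0.012], [0.5321, -0.0296, 0.012]]
edge dx/dy 0.005046999327431808
edge dx/dy -0.0019110063510577242
0.11 barrel [[0.4729, 0.0539], [0.5012, 0.055], [0.4721, -0.0361], [0.5019, -0.0349]] grip [[0.4763, 0.1217], [0.5005, 0.1227], [0.4757, 0.0778], [0.4997, 0.0788]]
0.114 barrel [[0.4732, 0.0572], [0.5005, 0.0582], [0.4725, -0.0293], [0.5012, -0.0282]] grip [[0.4765, 0.1223], [0.4998, 0.1232], [0.4759, 0.0801], [0.4991, 0.081]]
0.118 barrel [[0.4736, 0.0604], [0.4997, 0.0614], [0.4729, -0.0226], [0.5004, -0.0215]] grip [[0.4767, 0.1229], [0.4991, 0.1237], [0.4762, 0.0824], [0.4984, 0.0832]]
```

```bash
python3 - <<'E'
from h import *
p,Rt=tool()
plan((p+[0,-.003,-.04],Rt,4),(p+[0,-.003,-.05],Rt,3))
E
```

```text
[[0.002, -0.0, 0.01], [0.003, -0.0, 0.009], [0.002, -0.0, 0.01], [0.002, -0.0, 0.01], [0.001, -0.0, 0.003], [0.001, -0.0, 0.003], [0.002, -0.0, 0.003]]
[[0.0, 0.0, 0.0], [0.0, 0.0, 0.0], [0.0, 0.0, 0.0], [0.0, 0.0, 0.0], [0.0, 0.0, 0.0], [0.0, 0.0, 0.0], [0.0, 0.0, 0.0]]
end [0.487  0.0425 0.1057] [[-0.037, 0.999, 0.013], [0.951, 0.039, -0.308], [-0.308, 0.001, -0.951]]
```

Request:
play_rows --translation '[[0.002,0,0.01],[0.003,0,0.009],[0.002,0,0.01],[0.002,0,0.01],[0.001,0,0.003],[0.001,0,0.003],[0.002,0,0.003],[0,0,0]]' --delta_rot '[[0,0,0],[0,0,0],[0,0,0],[0,0,0],[0,0,0],[0,0,0],[0,0,0],[0,0,0]]' --grip '[-1,-1,-1,-1,-1,-1,-1,-1]'

```text
clock: 12.62
tool_pos: [0.487, 0.0426, 0.1056]
eef_rot: [0.685, 0.712, -0.108, 0.113]
contact_force: [-0.5, 0.2, -0.9]
opening: 0.321
finger_force: 24.6
```

Request:
play_rows --translation '[[0.001,0,0.002],[0,0,0.002],[0,0,0]]' --delta_rot '[[0,0,0],[0,0,0],[0,0,0]]' --grip '[-1,-1,-1]'

```text
clock: 13.0
tool_pos: [0.487, 0.042, 0.1015]
eef_rot: [0.685, 0.712, -0.108, 0.113]
contact_force: [0.4, 0.2, -1.6]
opening: 0.322
finger_force: 24.6
```

```bash
python3 - <<'E'
from h import *
s=r.get_state();print(s["tool_pos"].round(4),s["contact_force"].round(1))
k=r.get_calibration("wrist");print(k["eye"])
for c in ("scene","side","wrist"):
    im=r.snapshot(c);cv2.imwrite(f"pics/{c}4.png",im)
    for t in ("brush_head","brush_grip","button_top"):
        print(c,t,[(np.round(d["point"],3).tolist(),round(d["confidence"],2)) for d in r.look_for(c,t)][:3])
E
```

```text
[0.487  0.042  0.1015] [ 0.4  0.2 -1.6]
[0.4823257  0.13365693 0.15850237]
scene brush_head [([0.482, -0.048, 0.06], 0.9), ([0.449, 0.428, 0.065], 0.71), ([0.535, 0.416, 0.063], 0.61)]
scene brush_grip [([0.45, 0.436, 0.125], 0.58), ([0.554, 0.419, 0.272], 0.57)]
scene button_top [([0.485, 0.012, 0.068], 0.61)]
side brush_head [([0.481, -0.048, 0.062], 0.93), ([0.556, 0.413, 0.129], 0.89), ([0.675, 0.159, 0.075], 0.61)]
side brush_grip [([0.558, 0.414, 0.245], 0.87), ([0.488, 0.101, 0.067], 0.52)]
side button_top []
wrist brush_head [([0.485, 0.079, 0.063], 0.82)]
wrist brush_grip [([0.485, 0.109, 0.063], 0.88), ([0.487, 0.084, 0.065], 0.21)]
wrist button_top [([0.488, 0.027, 0.071], 0.71), ([0.489, 0.081, 0.061], 0.52)]
```

Request:
play_rows --translation '[[0,0,0.002],[0,0,0]]' --delta_rot '[[0,0,0],[0,0,0]]' --grip '[-1,-1]'

```text
clock: 13.85
tool_pos: [0.4869, 0.0414, 0.0995]
eef_rot: [0.685, 0.712, -0.108, 0.113]
contact_force: [-0.6, 0.2, -1.3]
opening: 0.319
finger_force: 24.6
```

Request:
play_rows --translation '[[0.001,0,0.002],[0,0,0]]' --delta_rot '[[0,0,0],[0,0,0]]' --grip '[-1,-1]'

```text
clock: 14.1
tool_pos: [0.4867, 0.0418, 0.0975]
eef_rot: [0.685, 0.712, -0.108, 0.113]
contact_force: [-0.1, 0.0, 0.8]
opening: 0.319
finger_force: 24.7
```

Request:
play_rows --translation '[[0,0,0.002],[0,0,0]]' --delta_rot '[[0,0,0],[0,0,0]]' --grip '[-1,-1]'

```text
clock: 14.35
tool_pos: [0.4867, 0.0418, 0.0969]
eef_rot: [0.685, 0.712, -0.108, 0.113]
contact_force: [-3.8, 2.1, 13.3]
opening: 0.32
finger_force: 24.9
```

Request:
play_rows --translation '[[0,0,-0.001],[0,0,0],[0,0,0],[0,0,-0.015],[0,0,-0.03],[0,0,-0.04],[0,0,0]]' --delta_rot '[[0,0,0],[0,0,0],[0,0,0],[0,0,0],[0,0,0],[0,0,0],[0,0,0]]' --grip '[-0.2,0,0,0,0,0,0]'

```text
clock: 15.22
tool_pos: [0.4871, 0.0701, 0.1803]
eef_rot: [0.684, 0.713, -0.105, 0.114]
contact_force: [-1.0, 0.4, 0.2]
opening: 0.5
finger_force: 0.0
```

```bash
python3 - <<'E'
from h import *
s=r.get_state();print(s["tool_pos"].round(4),s["contact_force"].round(1),s["opening"])
for c in ("scene","side","wrist"):
    k=r.get_calibration(c);im=r.snapshot(c);cv2.imwrite(f"pics/{c}5.png",im)
    for t in ("brush_head","brush_grip","button_top"):
        print(c,t,[(np.round(d["point"],3).tolist(),round(d["confidence"],2)) for d in r.look_for(c,t) if d["point"][1]<.25])
    for d in r.silhouettes(c,"brush_grip")+r.silhouettes(c,"button_top"):
        ys,xs=np.nonzero(d["pixels"]);print(c,round(d["confidence"],2),xs.mean().round(1),ys.mean().round(1),xs.min(),xs.max(),ys.min(),ys.max(),onz(c,(xs.mean(),ys.mean()),.0635,k).round(4))
E
```

```text
[0.4871 0.0701 0.1803] [-1.   0.4  0.2] 0.49987958899761076
scene brush_head [([0.481, -0.018, 0.057], 0.97), ([0.48, 0.091, 0.054], 0.73)]
scene brush_grip [([0.483, 0.09, 0.054], 0.42)]
scene button_top []
scene 0.53 193.4 151.6 189 197 146 158 [[0.475  0.5305 0.0635]]
scene 0.54 272.7 262.4 269 276 259 266 [[0.4864 0.0135 0.0635]]
side brush_head [([0.479, -0.05, 0.06], 0.7)]
side brush_grip [([0.491, 0.098, 0.059], 0.53)]
side button_top []
side 0.55 272.7 133.8 267 279 121 146 [[0.597  1.1872 0.0635]]
wrist brush_head [([0.486, 0.056, 0.058], 0.66)]
wrist brush_grip [([0.485, 0.104, 0.056], 0.6)]
wrist button_top [([0.488, 0.021, 0.068], 0.66)]
wrist 0.82 289.3 96.9 265 316 36 153 [[0.4863 0.1073 0.0635]]
wrist 0.66 281.0 244.1 270 293 230 258 [[0.4857 0.0194 0.0635]]
```

```bash
python3 - <<'E'
from h import *
plan(([.4865,.018,.155],tilt(90),4),([.4865,.018,.131],tilt(90),3))
E
```

```text
[[-0.01, -0.0, 0.009], [-0.011, -0.001, 0.008], [-0.011, 0.0, 0.008], [-0.012, 0.0, 0.006], [-0.0, 0.0, 0.008], [-0.0, 0.0, 0.008], [-0.0, 0.0, 0.008]]
[[0.1, 4.5, 0.6], [0.1, 4.5, 0.5], [0.1, 4.5, 0.6], [0.1, 4.5, 0.5], [-0.0, -0.0, 0.0], [-0.0, -0.0, 0.0], [-0.0, -0.0, 0.0]]
end [0.4862 0.0184 0.1315] [[-0.0, 1.0, -0.0], [1.0, 0.0, 0.001], [0.001, -0.0, -1.0]]
```

Request:
play_rows --translation '[[-0.01,0,0.009],[-0.011,-0.001,0.008],[-0.011,0,0.008],[-0.012,0,0.006],[0,0,0],[0,0,0.008],[0,0,0.008],[0,0,0.008],[0,0,0]]' --delta_rot '[[0.1,4.5,0.6],[0.1,4.5,0.5],[0.1,4.5,0.6],[0.1,4.5,0.5],[0,0,0],[0,0,0],[0,0,0],[0,0,0],[0,0,0]]' --grip '[-1,-1,-1,-1,-1,-1,-1,-1,-1]'

```text
clock: 17.25
tool_pos: [0.4858, 0.0188, 0.1308]
eef_rot: [0.707, 0.708, -0.0, -0.001]
contact_force: [0.0, 0.1, -0.2]
opening: 0.004
finger_force: 0.0
```

```bash
python3 - <<'E'
from h import *
s=r.get_state();print(s["tool_pos"].round(4),s["contact_force"].round(1),s["opening"],s["clock"],tool()[1].as_matrix().round(3).tolist())
k=r.get_calibration("wrist");r.snapshot("wrist")
for d in r.silhouettes("wrist","brush_grip"):
        ys,xs=np.nonzero(d["pixels"]);print(round(d["confidence"],2),xs.mean().round(1),ys.mean().round(1),xs.min(),xs.max(),ys.min(),ys.max(),onz("wrist",[(xs.mean(),ys.min()),(xs.mean(),ys.max())],.057,k).round(4).tolist())
E
```

```text
[0.4858 0.0188 0.1308] [ 0.   0.1 -0.2] 0.004345196651591872 17.25 [[-0.002, 1.0, -0.001], [1.0, 0.002, 0.0], [0.0, -0.001, -1.0]]
0.73 288.0 72.2 258 319 0 141 [[0.4864, 0.1266, 0.057], [0.4867, 0.0736, 0.057]]
```

Request:
play_rows --translation '[[-0.002,0.001,0.003],[0,0,0.002],[0,0,0.001],[0,0,0]]' --delta_rot '[[0,0,0],[0,0,0],[0,0,0],[0,0,0]]' --grip '[-1,-1,-1,-1]'

```text
clock: 17.85
tool_pos: [0.487, 0.0163, 0.1253]
eef_rot: [0.707, 0.707, 0.0, -0.0]
contact_force: [0.5, -0.5, -0.5]
opening: 0.005
finger_force: 0.0
```

Request:
play_rows --translation '[[0,0,0.001],[0,0,0.001],[0,0,0]]' --delta_rot '[[0,0,0],[0,0,0],[0,0,0]]' --grip '[-1,-1,-1]'

```text
clock: 18.23
tool_pos: [0.4872, 0.0164, 0.1235]
eef_rot: [0.707, 0.707, 0.0, -0.0]
contact_force: [0.5, -0.2, 4.1]
opening: 0.004
finger_force: 1.7
```

Request:
play_rows --translation '[[0,0,0.001],[0,0,0.001],[0,0,0]]' --delta_rot '[[0,0,0],[0,0,0],[0,0,0]]' --grip '[-1,-1,-1]'

```text
clock: 18.6
tool_pos: [0.4871, 0.0164, 0.1224]
eef_rot: [0.707, 0.707, 0.0, 0.0]
contact_force: [-2.6, -1.6, 13.8]
opening: 0.0
finger_force: 7.0
```

Request:
play_rows --translation '[[0,0,0.001],[0,0,0.001],[0,0,0]]' --delta_rot '[[0,0,0],[0,0,0],[0,0,0]]' --grip '[-1,-1,-1]'

```text
clock: 18.98
tool_pos: [0.487, 0.0165, 0.1223]
eef_rot: [0.707, 0.708, 0.0, 0.001]
contact_force: [-5.9, -4.0, 34.0]
opening: 0.003
finger_force: 17.1
```

```bash
cat > g.py <<'E'
from h import *
s=r.get_state();print(s["tool_pos"].round(4),s["contact_force"].round(1),s["opening"],s["clock"])
k=r.get_calibration("wrist");r.snapshot("wrist")
for d in r.silhouettes("wrist","brush_grip"):
        ys,xs=np.nonzero(d["pixels"]);print(round(d["confidence"],2),xs.min(),xs.max(),ys.min(),ys.max(),onz("wrist",[(xs.mean(),ys.min()),(xs.mean(),ys.max())],.057,k).round(4).tolist())
E
python3 g.py
```

```text
[0.487  0.0165 0.1223] [-5.9 -4.  34. ] 0.003260827600754436 18.975
0.88 253 317 0 136 [[0.4866, 0.122, 0.057], [0.4868, 0.0739, 0.057]]
```

Request:
play_rows --translation '[[0,0,-0.005],[0,0,-0.03],[0,0,-0.05],[0.03,0,-0.02],[0,0,0]]' --delta_rot '[[0,0,0],[0,0,0],[0,0,0],[0,0,0],[0,0,0]]' --grip '[-1,-1,-1,-1,-1]'

```text
clock: 19.7
tool_pos: [0.4881, 0.0487, 0.226]
eef_rot: [0.706, 0.708, 0.003, 0.0]
contact_force: [-0.0, -0.4, -0.8]
opening: 0.007
finger_force: 0.0
```

```bash
cat >> g.py <<'E'
for d in r.silhouettes("wrist","button_top"):
        ys,xs=np.nonzero(d["pixels"]);print("button",round(d["confidence"],2),onz("wrist",[(xs.mean(),ys.min()),(xs.mean(),ys.max())],.0625,k).round(4).tolist())
im=r.snapshot("wrist");cv2.imwrite("pics/g.png",im)
# brightness profile along the axis of the brush
P=np.array([[.487,y,.057] for y in np.arange(-.02,.19,.003)]);uv=proj("wrist",P,k)
for q,(u,v) in zip(P,uv):
    if 0<=u<560 and 0<=v<420: print(f"{q[1]*1000:.0f}:{im[int(v),int(u)-3:int(u)+4].mean():.0f}",end=" ")
E
python3 g.py
```

```text
[0.4881 0.0487 0.226 ] [-0.  -0.4 -0.8] 0.007155682905784153 19.7
0.69 262 301 71 171 [[0.4864, 0.1392, 0.057], [0.4866, 0.0744, 0.057]]
0.57 271 289 237 254 [[0.4858, 0.0261, 0.057], [0.4858, 0.0129, 0.057]]
button 0.82 [[0.4859, 0.0281, 0.0625], [0.486, 0.016, 0.0625]]
-20:36 -17:33 -14:36 -11:35 -8:34 -5:38 -2:35 1:38 4:37 7:34 10:20 13:22 16:59 19:66 22:65 25:63 28:63 31:65 34:143 37:139 40:139 43:140 46:141 49:140 52:139 55:140 58:138 61:139 64:138 67:138 70:140 73:64 76:59 79:165 82:254 85:254 88:255 91:27 94:38 97:31 100:221 103:34 106:206 109:41 112:90 115:197 118:35 121:216 124:35 127:192 130:82 133:36 136:35 139:167 142:210 145:207 148:208 151:208 154:209 157:209 160:209 163:209 166:208 169:209 172:210 175:209 178:210
```

```bash
python3 - <<'E'
from h import *
plan(([.4868,.115,.17],tilt(90),2),([.4868,.115,.0895],tilt(90),4))
E
```

```text
[[0.035, 0.0, 0.027], [0.035, 0.0, 0.026], [0.0, 0.0, 0.02], [0.0, 0.0, 0.02], [0.0, 0.0, 0.02], [0.0, 0.0, 0.021]]
[[-0.1, 0.0, -0.0], [-0.1, 0.1, -0.0], [0.0, -0.0, -0.0], [0.0, -0.0, -0.0], [0.0, -0.0, -0.0], [0.0, -0.0, -0.0]]
end [0.4866 0.1149 0.0891] [[0.001, 1.0, 0.001], [1.0, -0.001, 0.001], [0.001, 0.001, -1.0]]
```

Request:
play_rows --translation '[[0.035,0,0.015],[0.032,0,0.015],[0,0,0.025],[0,0,0.02],[0,0,0.02],[0,0,0.02],[0,0,0.02],[0,0,0]]' --delta_rot '[[0,0,0],[0,0,0],[0,0,0],[0,0,0],[0,0,0],[0,0,0],[0,0,0],[0,0,0]]' --grip '[0.2,0.2,0.2,0.2,0.2,0.2,0.2,0.2]'

```text
clock: 20.9
tool_pos: [0.486, 0.1121, 0.0875]
eef_rot: [0.707, 0.707, -0.002, -0.001]
contact_force: [-0.6, -0.8, 0.7]
opening: 0.601
finger_force: 0.0
```

Request:
play_rows --translation '[[0,0,0],[0,0,0],[0,0,0],[0,0,0],[0,0,0]]' --delta_rot '[[0,0,0],[0,0,0],[0,0,0],[0,0,0],[0,0,0]]' --grip '[-0.2,-0.4,-1,-1,-1]' --squeeze 30

```text
clock: 21.52
tool_pos: [0.4874, 0.1134, 0.0898]
eef_rot: [0.707, 0.707, 0.0, -0.0]
contact_force: [-0.1, -0.9, 2.0]
opening: 0.269
finger_force: 30.0
```

Request:
play_rows --translation '[[0.004,0,0],[0.005,0,0],[0.005,0,0],[0.005,0,0],[0.005,0,0],[0.005,0,0],[0.005,0,0],[0.005,0,0],[0.005,0,0],[0,0,0]]' --delta_rot '[[0,0,0],[0,0,0],[0,0,0],[0,0,0],[0,0,0],[0,0,0],[0,0,0],[0,0,0],[0,0,0],[0,0,0]]' --grip '[-1,-1,-1,-1,-1,-1,-1,-1,-1,-1]'

```text
clock: 22.78
tool_pos: [0.4874, 0.1578, 0.0895]
eef_rot: [0.707, 0.708, 0.001, -0.0]
contact_force: [1.7, -1.4, -0.7]
opening: 0.268
finger_force: 30.0
```

Request:
play_rows --translation '[[0.004,0,0],[0.004,0,0],[0.003,0,0],[0.003,0,0],[0,0,0]]' --delta_rot '[[0,0,0],[0,0,0],[0,0,0],[0,0,0],[0,0,0]]' --grip '[-1,-1,-1,-1,-1]'

```text
clock: 23.4
tool_pos: [0.4873, 0.1717, 0.0895]
eef_rot: [0.707, 0.707, 0.0, -0.0]
contact_force: [2.2, -3.6, -1.4]
opening: 0.269
finger_force: 30.0
```

Request:
play_rows --translation '[[0.003,0,0],[0.002,0,0],[0.002,0,0],[0,0,0]]' --delta_rot '[[0,0,0],[0,0,0],[0,0,0],[0,0,0]]' --grip '[-1,-1,-1,-1]'

```text
clock: 23.9
tool_pos: [0.4865, 0.1775, 0.0892]
eef_rot: [0.707, 0.707, -0.001, 0.0]
contact_force: [0.4, -4.9, -0.8]
opening: 0.262
finger_force: 30.0
```

Request:
play_rows --translation '[[0.002,0,0],[0.001,0,0],[0,0,0]]' --delta_rot '[[0,0,0],[0,0,0],[0,0,0]]' --grip '[-1,-1,-1]'

```text
clock: 24.28
tool_pos: [0.487, 0.1821, 0.0897]
eef_rot: [0.707, 0.707, 0.001, -0.001]
contact_force: [0.5, -1.5, -0.7]
opening: 0.251
finger_force: 30.0
```

```bash
python3 - <<'E'
from h import *
s=r.get_state();print(s["tool_pos"].round(4),s["contact_force"].round(1),s["opening"]*88)
for c in ("scene","side","wrist"):
    k=r.get_calibration(c);im=r.snapshot(c);cv2.imwrite(f"pics/{c}7.png",im)
    for t in ("brush_head","brush_grip","button_top"):
        print(c,t,[(np.round(d["point"],3).tolist(),round(d["confidence"],2)) for d in r.look_for(c,t) if d["point"][1]<.28])
    for z,o in ((.057,0),(.0625,0)):
        P=np.array([[.487,y,z] for y in np.arange(-.06,.25,.004)]);uv=proj(c,P,k)
        print(c,z," ".join(f"{q[1]*1000:.0f}:{im[int(v),int(u)-1:int(u)+2].mean():.0f}" for q,(u,v) in zip(P,uv) if 2<=u<558 and 0<=v<420))
E
```

```text
[0.487  0.1821 0.0897] [ 0.5 -1.5 -0.7] 22.078991017497295
scene brush_head [([0.481, 0.13, 0.056], 0.67), ([0.478, 0.01, 0.059], 0.62), ([0.468, 0.016, 0.007], 0.2)]
scene brush_grip [([0.481, 0.134, 0.054], 0.84)]
scene button_top [([0.487, 0.027, 0.063], 0.5)]
scene 0.057 -60:143 -56:143 -52:143 -48:141 -44:140 -40:139 -36:133 -32:105 -28:99 -24:103 -20:123 -16:136 -12:145 -8:145 -4:145 0:145 4:145 8:145 12:139 16:120 20:103 24:100 28:98 32:98 36:108 40:128 44:140 48:145 52:146 56:146 60:146 64:146 68:146 72:144 76:140 80:128 84:128 88:135 92:137 96:138 100:137 104:138 108:137 112:136 116:134 120:116 124:85 128:72 132:74 136:79 140:81 144:82 148:81 152:82 156:83 160:82 164:81 168:99 172:151 176:180 180:192 184:180 188:178 192:152 196:144 200:101 204:81 208:83 212:87 216:87 220:102 224:92 228:87 232:73 236:70 240:70 244:70 248:70
scene 0.0625 -60:143 -56:143 -52:141 -48:140 -44:139 -40:122 -36:109 -32:99 -28:100 -24:130 -20:143 -16:145 -12:145 -8:145 -4:145 0:145 4:145 8:142 12:127 16:101 20:99 24:98 28:98 32:103 36:122 40:140 44:145 48:145 52:145 56:146 60:145 64:146 68:145 72:140
[... 1426 characters left out ...]
3 180:213 184:213 188:213 192:210 196:210 200:212 204:212 208:213 212:213 216:211 220:211 224:210 228:210 232:211 236:211 240:209 244:209 248:105
wrist brush_head [([0.485, 0.161, 0.062], 0.59)]
wrist brush_grip [([0.487, 0.163, 0.059], 0.9)]
wrist button_top []
wrist 0.057 136:15 140:13 144:52 148:28 152:55 156:12 160:57 164:32 168:45 172:43 176:45 180:30 184:62 188:87 192:88 196:85 200:84 204:86 208:88 212:90 216:87 220:87 224:201 228:197 232:200 236:197 240:197 244:197 248:196
wrist 0.0625 140:18 144:14 148:42 152:56 156:21 160:15 164:59 168:21 172:45 176:43 180:40 184:67 188:63 192:87 196:87 200:87 204:88 208:85 212:89 216:88 220:86 224:201 228:198 232:199 236:197 240:197 244:197 248:197
```

Request:
play_rows --translation '[[0,0,0],[0,0,0],[0,0,0],[-0.025,0,0],[-0.025,0,0],[-0.022,0,0],[0,0,0]]' --delta_rot '[[0,0,0],[0,0,0],[0,0,0],[0,0,0],[0,0,0],[0,0,0],[0,0,0]]' --grip '[-0.1,0.1,0.1,0.1,0.1,0.1,0.1]'

```text
clock: 25.75
tool_pos: [0.4871, 0.1075, 0.0893]
eef_rot: [0.708, 0.706, -0.001, 0.0]
contact_force: [-0.1, -0.7, -0.4]
opening: 0.55
finger_force: 0.0
```

Request:
play_rows --translation '[[0,0,0],[0,0,0],[0,0,0],[0,0,0],[0,0,0]]' --delta_rot '[[0,0,0],[0,0,0],[0,0,0],[0,0,0],[0,0,0]]' --grip '[-0.2,-0.4,-1,-1,-1]' --squeeze 50

```text
clock: 26.38
tool_pos: [0.4871, 0.1099, 0.0895]
eef_rot: [0.707, 0.707, 0.0, -0.0]
contact_force: [-0.3, 0.5, -0.5]
opening: 0.193
finger_force: 50.0
```

Request:
play_rows --translation '[[0.004,0,0],[0.004,0,0],[0.004,0,0],[0.004,0,0],[0.004,0,0],[0.004,0,0],[0.004,0,0],[0.003,0,0],[0,0,0]]' --delta_rot '[[0,0,0],[0,0,0],[0,0,0],[0,0,0],[0,0,0],[0,0,0],[0,0,0],[0,0,0],[0,0,0]]' --grip '[-1,-1,-1,-1,-1,-1,-1,-1,-1]'

```text
clock: 27.5
tool_pos: [0.487, 0.1415, 0.0896]
eef_rot: [0.707, 0.708, 0.001, -0.001]
contact_force: [-1.1, -0.3, 0.6]
opening: 0.192
finger_force: 50.0
```

Request:
play_rows --translation '[[0.003,0,0],[0.002,0,0],[0,0,0]]' --delta_rot '[[0,0,0],[0,0,0],[0,0,0]]' --grip '[-1,-1,-1]'

```text
clock: 27.88
tool_pos: [0.487, 0.1466, 0.0897]
eef_rot: [0.707, 0.708, 0.001, -0.001]
contact_force: [-0.7, 1.2, 0.9]
opening: 0.194
finger_force: 50.0
```

Request:
play_rows --translation '[[0.002,0,0],[0.001,0,0],[0,0,0]]' --delta_rot '[[0,0,0],[0,0,0],[0,0,0]]' --grip '[-1,-1,-1]'

```text
clock: 28.25
tool_pos: [0.4871, 0.1483, 0.0895]
eef_rot: [0.707, 0.707, 0.0, -0.0]
contact_force: [-0.1, -1.1, 0.5]
opening: 0.194
finger_force: 50.0
```

Request:
play_rows --translation '[[0.002,0,0],[0.001,0,0],[0,0,0]]' --delta_rot '[[0,0,0],[0,0,0],[0,0,0]]' --grip '[-1,-1,-1]'

```text
clock: 28.62
tool_pos: [0.4872, 0.1494, 0.0892]
eef_rot: [0.707, 0.707, -0.001, 0.001]
contact_force: [-0.2, -5.5, 1.9]
opening: 0.192
finger_force: 50.0
```

```bash
cat > q.py <<'E'
from h import *
s=r.get_state();print(s["tool_pos"].round(4),s["contact_force"].round(1),s["opening"]*88)
for c in ("scene",):
    k=r.get_calibration(c);im=r.snapshot(c)
    for z in (.057,):
        P=np.array([[.487,y,z] for y in np.arange(-.06,.26,.004)]);uv=proj(c,P,k)
        print(c,z," ".join(f"{q[1]*1000:.0f}:{im[int(v),int(u)-1:int(u)+2].mean():.0f}" for q,(u,v) in zip(P,uv)))
    for t in ("brush_grip","button_top","brush_head"):
        print(c,t,[(np.round(d["point"],3).tolist(),round(d["confidence"],2)) for d in r.look_for(c,t) if d["point"][1]<.28])
E
python3 q.py
```

```text
[0.4872 0.1494 0.0892] [-0.2 -5.5  1.9] 16.93409402834951
scene 0.057 -60:144 -56:143 -52:143 -48:141 -44:141 -40:140 -36:136 -32:108 -28:99 -24:100 -20:114 -16:129 -12:145 -8:145 -4:145 0:146 4:146 8:144 12:137 16:117 20:102 24:99 28:98 32:98 36:108 40:130 44:140 48:145 52:145 56:145 60:145 64:145 68:144 72:142 76:134 80:126 84:132 88:136 92:137 96:137 100:137 104:137 108:137 112:137 116:137 120:136 124:137 128:136 132:136 136:136 140:136 144:132 148:117 152:104 156:78 160:70 164:70 168:70 172:70 176:73 180:75 184:81 188:86 192:80 196:73 200:70 204:70 208:70 212:70 216:70 220:70 224:69 228:70 232:70 236:70 240:70 244:70 248:69 252:70 256:70
scene brush_grip [([0.487, 0.126, 0.052], 0.52)]
scene button_top [([0.485, 0.026, 0.063], 0.46), ([0.464, 0.014, 0.006], 0.19)]
scene brush_head [([0.482, -0.0, 0.057], 0.6)]
```

Request:
play_rows --translation '[[0.002,0,0],[0.002,0,0],[0,0,0]]' --delta_rot '[[0,0,0],[0,0,0],[0,0,0]]' --grip '[-1,-1,-1]'

```text
clock: 29.2
tool_pos: [0.4873, 0.1499, 0.0889]
eef_rot: [0.708, 0.706, -0.004, 0.004]
contact_force: [-0.0, -11.5, 4.8]
opening: 0.194
finger_force: 50.0
```

Request:
play_rows --translation '[[0.002,0,0],[0.001,0,0],[0,0,0]]' --delta_rot '[[0,0,0],[0,0,0],[0,0,0]]' --grip '[-1,-1,-1]'

```text
clock: 29.58
tool_pos: [0.4873, 0.1502, 0.0886]
eef_rot: [0.709, 0.705, -0.006, 0.006]
contact_force: [0.3, -16.4, 7.6]
opening: 0.193
finger_force: 50.0
```

Request:
play_rows --translation '[[-0.003,0,0],[-0.003,0,0],[0,0,0],[0,0,0],[0,0,0],[0,0,-0.03],[0,0,-0.05],[-0.03,0,-0.04],[0,0,0]]' --delta_rot '[[0,0,0],[0,0,0],[0,0,0],[0,0,0],[0,0,0],[0,0,0],[0,0,0],[0,0,0],[0,0,0]]' --grip '[-1,-1,-0.3,0,0.2,0.2,0.2,0.2,0.2]'

```text
clock: 30.7
tool_pos: [0.4888, 0.1226, 0.212]
eef_rot: [0.708, 0.707, 0.003, 0.001]
contact_force: [-0.0, 0.6, 0.5]
opening: 0.602
finger_force: 0.0
```

```bash
python3 q.py; python3 g.py
```

```text
[0.4888 0.1226 0.212 ] [-0.   0.6  0.5] 52.984246841388845
scene 0.057 -60:143 -56:143 -52:144 -48:141 -44:140 -40:139 -36:133 -32:108 -28:99 -24:100 -20:115 -16:129 -12:145 -8:146 -4:146 0:146 4:146 8:145 12:137 16:118 20:104 24:100 28:99 32:100 36:113 40:133 44:143 48:147 52:147 56:147 60:147 64:147 68:147 72:144 76:137 80:130 84:135 88:139 92:140 96:140 100:140 104:140 108:140 112:140 116:140 120:140 124:139 128:141 132:152 136:186 140:216 144:228 148:212 152:183 156:116 160:98 164:118 168:131 172:123 176:129 180:120 184:117 188:125 192:121 196:130 200:152 204:168 208:166 212:150 216:144 220:120 224:129 228:109 232:121 236:140 240:127 244:163 248:153 252:177 256:191
scene brush_grip [([0.488, 0.153, 0.053], 0.81)]
scene button_top [([0.487, 0.024, 0.065], 0.36)]
scene brush_head [([0.483, 0.016, 0.056], 0.91)]
[0.4868 0.1234 0.2087] [-0.3  0.1 -0.5] 0.5984787266379606 30.9
0.8 273 312 69 263 [[0.4901, 0.2134, 0.057], [0.4911, 0.088, 0.057]]
-20:133 -17:131 -14:132 -11:132 -8:132 -5:132 -2:133 1:133 4:134 7:133 10:133 13:133 16:57 19:47 22:47 25:49 28:48 31:45 34:44 37:43 40:46 43:42 46:32 49:104 52:134 55:133 58:131 61:133 64:132 67:132 70:135 73:133 76:133 79:132 82:64 85:55 88:118 91:121 94:121 97:121 100:120 103:121 106:122 109:121 112:122 115:122 118:122 121:123 124:123 127:123 130:124 133:124 136:123 139:122 142:123 145:127 148:204 151:254 154:254 157:254 160:255 163:30 166:37 169:63 172:147 175:33 178:215 181:35 184:192 187:29
```

```bash
python3 - <<'E'
from h import *
plan(([.487,.036,.17],tilt(90),3),([.487,.036,.0885],tilt(90),5))
E
```

```text
[[-0.029, 0.0, 0.013], [-0.029, 0.0, 0.013], [-0.029, 0.0, 0.013], [0.0, 0.0, 0.016], [0.0, 0.0, 0.016], [0.0, 0.0, 0.017], [0.0, 0.0, 0.016], [0.0, 0.0, 0.016]]
[[-0.0, -0.0, 0.0], [-0.1, -0.0, 0.1], [0.0, -0.1, -0.0], [0.0, 0.0, -0.0], [0.0, 0.0, -0.0], [0.0, 0.0, -0.0], [0.0, 0.0, -0.0], [0.0, 0.0, -0.0]]
end [0.4869 0.036  0.0887] [[0.0, 1.0, 0.0], [1.0, -0.0, -0.001], [-0.001, 0.0, -1.0]]
```

Request:
play_rows --translation '[[-0.029,0,0.013],[-0.029,0,0.013],[-0.029,0,0.013],[0,0,0.016],[0,0,0.016],[0,0,0.017],[0,0,0.016],[0,0,0.015],[0,0,0],[0,0,0],[0,0,0],[0,0,0],[0,0,0],[0,0,0]]' --delta_rot '[[0,0,0],[0,0,0],[0,0,0],[0,0,0],[0,0,0],[0,0,0],[0,0,0],[0,0,0],[0,0,0],[0,0,0],[0,0,0],[0,0,0],[0,0,0],[0,0,0]]' --grip '[0.1,0.1,0.1,0.1,0.1,0.1,0.1,0.1,0.1,-0.2,-0.4,-1,-1,-1]' --squeeze 50

```text
clock: 32.85
tool_pos: [0.4875, 0.0355, 0.091]
eef_rot: [0.707, 0.707, 0.001, 0.0]
contact_force: [0.5, 0.3, 5.5]
opening: 0.31
finger_force: 50.0
```

Request:
play_rows --translation '[[0,0,-0.008],[0,0,-0.01],[0,0,-0.015],[0,0,-0.015],[0,0,-0.015],[0,0,-0.015],[0,0,-0.015],[0,0,-0.015],[0,0,-0.01],[0,0,0],[0,0,0],[0,0,0],[0,0,0]]' --delta_rot '[[0,0,0],[0,0,0],[0,0,0],[0,0,0],[0,0,0],[0,0,0],[0,0,0],[0,0,0],[0,0,0],[0,0,0],[0,0,0],[0,0,0],[0,0,0]]' --grip '[-1,-1,-1,-1,-1,-1,-1,-1,-1,-1,-1,-1,-1]'

```text
clock: 34.48
tool_pos: [0.487, 0.0353, 0.2081]
eef_rot: [0.707, 0.707, -0.0, -0.001]
contact_force: [0.1, 0.1, -1.4]
opening: 0.309
finger_force: 50.0
```

```bash
python3 - <<'E'
from h import *
s=r.get_state();print(s["tool_pos"].round(4),s["contact_force"].round(1),s["opening"]*88,s["finger_force"])
for c in ("scene","side","wrist"):
    im=r.snapshot(c);cv2.imwrite(f"pics/{c}8.png",im)
    for t in ("brush","brush_head","brush_grip","button_top"):
        print(c,t,[(np.round(d["point"],3).tolist(),round(d["confidence"],2)) for d in r.look_for(c,t) if d["point"][1]<.3])
E
```

```text
[0.487  0.0353 0.2081] [ 0.1  0.1 -1.4] 27.219270090576142 49.99932300299406
scene brush [([0.481, -0.039, 0.176], 0.89)]
scene brush_head [([0.482, -0.034, 0.175], 0.66)]
scene brush_grip [([0.482, -0.035, 0.178], 0.6)]
scene button_top [([0.479, -0.041, 0.174], 0.15)]
side brush [([0.486, -0.046, 0.174], 0.98)]
side brush_head [([0.488, -0.04, 0.174], 0.81)]
side brush_grip []
side button_top []
wrist brush [([0.485, 0.078, 0.179], 0.74), ([0.489, 0.111, 0.168], 0.63)]
wrist brush_head [([0.487, 0.071, 0.173], 0.97)]
wrist brush_grip [([0.487, 0.111, 0.169], 0.67)]
wrist button_top [([0.488, 0.038, 0.18], 0.78)]
```

```bash
python3 - <<'E'
from h import *
k=r.get_calibration("wrist");im=r.snapshot("wrist")
P=np.array([[.487,y,.176] for y in np.arange(.02,.25,.004)]);uv=proj("wrist",P,k)
print(" ".join(f"{q[1]*1000:.0f}:{im[int(v),int(u)-2:int(u)+3].mean():.0f}" for q,(u,v) in zip(P,uv) if 3<u<557 and 0<=v<420))
print(r.get_state()["qd"].round(3)); r.finish_job()
E
```

```text
20:40 24:39 28:37 32:35 36:44 40:51 44:118 48:115 52:117 56:116 60:116 64:117 68:117 72:251 76:251 80:252 84:118 88:244 92:244 96:245 100:245 104:245 108:245 112:245 116:245 120:246 124:245 128:246 132:245
[ 0.    -0.002 -0.001  0.     0.     0.    -0.002]
the job is handed in; nothing more can be done
```

I've handed the job in, and the system gave no verdict: the middle-sized brush is held still about 120 mm above its place in the rest. The handle measured about 72 mm out and took a 16 N pull against the second stop, though I couldn't read the button or handle joints directly to confirm the lock. The tumbler, lemon and spoon weren't touched as far as I know, but I didn't check their positions at the end.

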